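Mount a solder reel on the sprung reel hook

ROBOT

A 7-joint arm with a two-finger parallel gripper is mounted at the origin on a cart in front of the work surface, level with it; the furniture and walls round the work are solid. World frame = base frame: x ahead of the robot, y to its left, z up, the work surface at z = 0. Lengths are in m, angles in rad, forces in N, time in s.
With the tool pointing down it reaches from about 0.425 to 0.925 m from the base axis. Payload 6.8 kg.
Tool frame: the origin (TCP) lies on the centre line of the jaws, within the pads' length; the fingertips stand 11 mm ahead of it and the grasp point (between the pads) lies 8 mm behind it; z points along the fingers, y is the direction in which the jaws open and shut (so a half turn about z gives the same grasp; the last joint's range is limited). The gripper opens to 85 mm and grips with 20 to 120 N. Pads are 22 mm wide; open, the fingers measure 114 mm over their backs; the gripper's body (76 mm by 85 mm) begins 54 mm behind the grasp point. The pads swing forward as they close: fully open they stand 13 mm farther back than shut.
Start: joints at [1.099, 0.477, 0.022, 1.555, -0.011, 1.109, -0.083], TCP at [0.24, -0.631, 0.242] pointing down, gripper open.
Joint ranges: [-2.96, 2.96], [-0.34, 2.1], [-1.41, 1.46], [0.24, 2.44], [-1.37, 4.51], [0.17, 1.92], [-2.96, 2.96]. Speed limits (rad/s): [2.39, 2.39, 3.14, 3.14, 3.14, 3.14, 3.14].

INTERFACE

Orientations are given as a rotation vector (axis times angle).
In Python, from bench import r gives the robot as it stands.
- The arm moves only by the tool send_rows, never from a script. Its argument "deltas" is a list of rows, each a list of 7 numbers: the opening, from 0 (shut) to 1 (fully open), then the shift along the tool's x, y, z as a fraction of full scale, then the turn, a rotation vector about the tool's x, y, z as a fraction of full scale. In form: [[hand, x, y, z, ax, ay, az], ...]. A call has 1 to 20 rows; each row is the pose to reach, as a shift and turn from the pose commanded when the call began, along the tool's axes at that moment, turning the shorter way round; what a row does not reach only later rows make up. Full scale, the value 1, is 150 mm for a shift and 180 degrees for a turn. A row lasts 1/12 s, in which the tool goes at most 41.7 mm and 7.16 degrees, less where a joint would pass 70% of its speed; a pose out of reach is approached as far as the arm can. A call with a number of a shift or a turn outside -1 to 1 is refused whole. A call with a gripper value outside its range is refused whole. The fingers move at their own pace and stop on an object; "squeeze" is the grip in N (left out, the last holds). Time passes only in rows, so rows that repeat a pose let the fingers close. It gives the time, the measured TCP pose, the force and the opening at its end, in the units of the state.
- r.get_obs(): the state, without advancing time (a new reading comes with each control period).
- r.grab_frame(name): name is "scene" or "top" or "wrist"; returns a dict with "pixels" (480x640x3 uint8, red, green, blue), "camera_matrix" (3x3 intrinsics, pixels), "rvec" (rotation vector, rad) and "tvec" (3), from world to camera coordinates, as OpenCV has them. Camera axes: x right, y down, z forward; pixel columns grow to the right and rows downward; lengths in m; the calibration is good to about 2 mm. The wrist camera is an equidistant fisheye: a pixel r from the principal point sees the ray r / f radians off the axis. A picture is of the moment at which its call begins. There is no depth.
- r.hand_in(): hands the job in, once; it reports no verdict.
The state is a dict: "clock": time; "joints": joint angles; "qvel": joint speeds; "tau": joint torques, N m; "tcp_pos": TCP position; "orientation": TCP orientation; "contact_force": force on the tool from outside, world axes, zero at the start; "moment": the same for the moment, N m; "grip_width": finger opening in m.
Only numpy, scipy, OpenCV 4.12 (cv2) and the standard library are available. Lean on these libraries where they do the work, as an engineer would, in place of code of your own. Each camera call takes 0.05 s, during which the arm holds its last target. There are 200 camera calls.

TASK

Mount the solder reel from the wooden tray on the reel hook: hang the reel on the bar and slide it back against the sprung drag disc, then slide the hub collar on behind it, spigot first, until it nests in the reel's recess. Last, hold the horseshoe keeper above the bar, handle up, press the stack back with it against the spring and drop it fully into the flat-sided neck just behind the bar's nose, so that the spring clamps everything when you let go. Feel your way, never letting any of the parts take more than 40 N, and leave the other things on the bench where they are.

Things in the scene. Friction and masses are not known exactly. Their poses are not given: they have to be found in the camera images.
- reel_hook: Hook fixed to the bench: grey base plate 120 x 60 x 12 mm; from its far end (x = +40) a round bar, diameter 16, rises and bends over to run level towards -x (roughly to the robot), axis at y = 0, z = 190. Origin: centre of the base's underside on the bench top, z up. Along the bar: dark spring cup (diameter 30, x = 20 to 6), drag disc, plain bar, eased shoulder (x = -71 to -75), neck, nose to the free end at x = -94.
- drag_face (a point): Centre of the drag disc's face towards the free end; at rest x = -6, z = 190 in reel_hook (axes as there). Disc diameter 38, with a spigot of diameter 25 standing 3.5 mm out of the face. It slides back (+x) 4.0 mm against a spring: 6 N at first touch, 13 N at the hard stop; the sliding stack's friction adds 1 to 4 N.
- hook_neck (a point): Middle of the neck, on the bar's axis: x = -79.25, z = 190 in reel_hook (axes as there). The neck, x = -75 to -83.5, has two upright flats (y = -5 to 5; z = 184 to 196). Reel, collar and keeper are 80 mm long together, but disc at rest to back of nose is 77.5: the keeper enters the neck only while the stack is pressed back 2.5 to 4.0 mm.
- hook_tip (a point): Free end of the bar, on its axis: x = -94, z = 190 in reel_hook (axes as there). The nose behind it tapers from diameter 6 at the end to the full 16 at x = -88.5 and ends at the neck, x = -83.5.
- tray: Wooden tray 120 x 180 x 12 mm, fixed on the bench; origin: centre of its underside, z up. On it the reel (centre over x = 0, y = -46, on two rods), the collar (origin over x = 40, y = 46, hub on a raised rest 34 wide in y) and the keeper (over x = -35, y = 46, upright in a slot of a block 26 x 44, top at z = 34), all with their x axes along the tray's.
- reel: Black solder reel, silver winding, about 0.25 kg: flange diameter 80, length 40, origin at its centre, x its axis (both ends alike). Starts on its rims, centre 52 mm above the bench. Bore diameter 20, at each end a recess of diameter 31, 5 deep. Pinch it from above over the flanges, tips up to 18 mm below the rim, to clear disc and cup. Home at rest: centre at x = -26 in reel_hook; clamped: -23.5, hanging 2 low.
- collar: Silver hub collar, 0.12 kg, starts with its axis (x) level, 55 mm above the bench. Origin on the axis in the face that meets the reel: spigot of diameter 25 to x = +4; flange of diameter 48 from 0 to -4; knurled hub of diameter 36 from -4 to its front face at -34. Through bore of diameter 18. On the hook its +x is the hook's +x; nested, its origin is at x = -46 in reel_hook, clamped at -43.5, hanging 1 low.
- keeper: Horseshoe keeper, 0.05 kg, z up: plate 6 thick (x = -3 to 3), 35 wide in y, slot open downwards, 12.6 wide, 18 at the mouth. Origin 6 below the slot's flat top, on the bar's axis when seated (x = -80.5 in reel_hook). Legs to z = -16, plate to 18, black handle 26 wide, x = -8 to 3, z = 22 to 50. Starts with origin 36 above the bench. With its origin 18 to 23 above the axis its legs straddle the nose clear of it and press on the hub of the collar.
- tip_cleaner: Bystander: black tip-cleaner pot, diameter 60, 48 high; origin under its centre.
- tube_tray: Bystander: small open card tray of tubes, 58 x 100 x 42 mm; origin under its centre.
- dross_core: Bystander: cardboard tape core used as a pot, diameter 84, 47 high; origin under its centre.
- flux_bottle: Bystander: small bottle with a long nozzle, diameter 40, 112 high; origin under its centre.
- cutters_1: Bystander: side cutters lying flat, 118 mm long.
- solder_spool: Bystander: spare spool lying on its flange, diameter 60, 45 high; not the reel to mount.
- pen_1: Bystander: marker pen lying flat, 135 mm long.

How it is judged:
On the way, in this order (a step that is already met when the one before it is completed fails the run):
1. the reel hangs on the bar, past the neck (x of reel in the frame of reel_hook between -0.063 and -0.018 m and y of reel in the frame of reel_hook between -0.006 and 0.006 m and z of reel in the frame of reel_hook between 0.184 and 0.196 m), for 0.2 s.
2. the reel is home against the drag disc and the collar is nested in it (x of reel in the frame of reel_hook between -0.029 and -0.018 m and y of reel in the frame of reel_hook between -0.005 and 0.005 m and z of reel in the frame of reel_hook between 0.185 and 0.195 m and x of collar in the frame of reel_hook between -0.0485 and -0.038 m and y of collar in the frame of reel_hook between -0.004 and 0.004 m and z of collar in the frame of reel_hook between 0.186 and 0.194 m), for 0.2 s.
At the end, for the whole second after the job is handed in: The keeper sits in the neck, handle up (within 0.15 rad), its origin within 3 mm of the bar's axis; behind it the collar, nested in the reel, and the reel are each within 2.2 mm of their clamped place along the hook and 4 and 5 mm of its axis; all at rest (x of reel in the frame of reel_hook between -0.0252 and -0.0208 m and y of reel in the frame of reel_hook between -0.005 and 0.005 m and z of reel in the frame of reel_hook between 0.185 and 0.195 m and x of collar in the frame of reel_hook between -0.0452 and -0.0408 m and y of collar in the frame of reel_hook between -0.004 and 0.004 m and z of collar in the frame of reel_hook between 0.186 and 0.194 m and x of keeper in the frame of reel_hook between -0.0822 and -0.0768 m and y of keeper in the frame of reel_hook between -0.003 and 0.003 m and z of keeper in the frame of reel_hook between 0.187 and 0.193 m and angle between keeper's own z axis and vertical below 0.15 rad and linear speed of each of reel, collar, keeper below 0.02 m/s); the robot touches nothing.
It fails at once if the reel, the collar, the keeper or the hook is pushed against another of them with over 40 N (contact force between any of reel, collar, keeper and reel_hook above 40 N or contact force between collar and reel above 40 N or contact force between keeper and collar above 40 N).
It fails at once if a bystander is moved by more than 25 mm (distance of any of tip_cleaner, tube_tray, dross_core, flux_bottle, cutters_1, solder_spool, pen_1 from where it was at the start of the episode above 0.025 m).
It also fails if it takes over 72 s, if anything falls off the work surface, if the arm or the gripper's body presses on something with over 40 N, if the wrist force passes 120 N, or if a joint passes its speed limit or range.

## Working session

There is one attempt and no reset: what is moved stays moved. The work goes in short steps, Python scripts to look and compute and a tool call to move; the robot and the scene stay as the last step left them, time stands still between calls to the robot, and variables do not carry over. Pictures are saved under pics/ and viewed, about 8 in all and at most 12, crops included, and the job is handed in when it is done.

Besides the shell and the picture viewer there is one more tool, called as name(argument=value, ...) on one line, values as JSON. send_rows: Moves the arm, as the interface text tells. Shift numbers are shares of 150 mm and turn numbers shares of 180 degrees, none past 1 either way. Its arguments: {"type":"object","properties":{"deltas":{"type":"array","items":{"type":"array","items":{"type":"number"}}},"squeeze":{"type":"number"}},"required":["deltas"]}

```bash
ls; mkdir -p pics
python3 - <<'E'
from bench import r
import cv2,numpy as np,pickle
print(r.get_obs())
for n in ["scene","top"]:
    f=r.grab_frame(n); pickle.dump(f,open(n+'.pkl','wb'))
    cv2.imwrite(f'pics/{n}0.png',f['pixels'][:,:,::-1])
    R=cv2.Rodrigues(np.array(f['rvec'],float))[0]
    print(n,f['camera_matrix'],-R.T@np.array(f['tvec']).ravel(),R)
E
```

```text
pics
{'clock': 0.0, 'joints': array([ 1.09889494,  0.47781066,  0.02235388,  1.55648506, -0.01148427,
        1.10928711, -0.08311825]), 'qvel': array([-0.00051295,  0.0014475 , -0.00033699, -0.00055762, -0.00074881,
        0.00150785, -0.00078786]), 'tau': array([ 2.74934964e-04, -5.96454370e+01,  1.60799671e+00, -2.81197768e+01,
        1.24534144e-02,  9.35180200e-03,  1.70994559e-05]), 'tcp_pos': array([ 0.23995001, -0.6302841 ,  0.24130471]), 'orientation': array([-3.08799637e+00, -5.67982969e-01,  7.73475506e-04]), 'contact_force': array([ 5.00614754e-04, -6.23735427e-01,  8.93362179e-02]), 'moment': array([ 0.00153258, -0.01541201, -0.00730096]), 'grip_width': 0.08516284533581028}
scene [[482.46043626   0.         321.18089406]
 [  0.         482.46043626 239.96772843]
 [  0.           0.           1.        ]] [0.05570165 0.21919834 0.80116987] [[-0.6977149  -0.71630922  0.00974834]
 [-0.49294653  0.47018753 -0.73207062]
 [ 0.51980538 -0.51558199 -0.68115899]]
top [[509.52363449   0.         320.58831888]
 [  0.         509.52363449 236.93102298]
 [  0.           0.           1.        ]] [ 0.35423655 -0.30023199  1.11025238] [[ 8.51530183e-02 -9.96367857e-01 -2.39681456e-04]
 [-9.74132306e-01 -8.32021502e-02 -2.10103908e-01]
 [ 2.09320838e-01  1.81244633e-02 -9.77679032e-01]]
```

View pics/scene0.png

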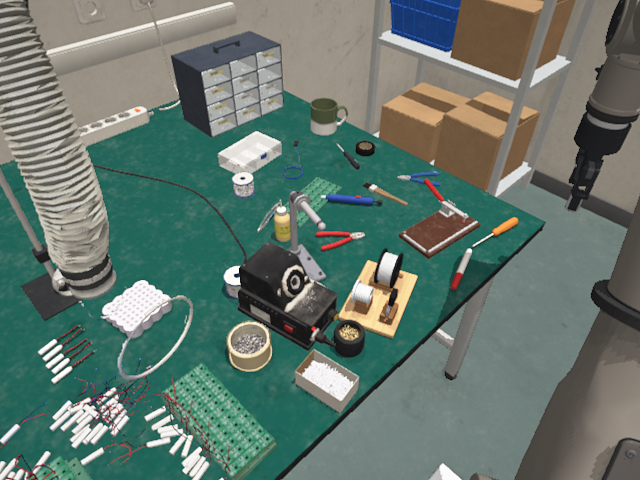

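View pics/top0.png

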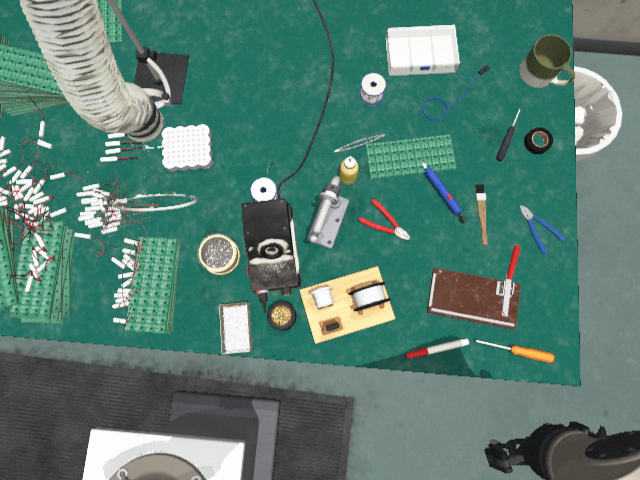

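Scene: hook at about (305,215), tray (380,295); top: hook (328,212), tray (347,303), with reel (369,296), collar (322,296) and keeper (331,326). Zooming in on both.

```bash
cat > h.py <<'E'
import cv2,numpy as np,pickle
from scipy.spatial.transform import Rotation as Ro
def crop(px,c0,r0,w,h,s):
    im=cv2.resize(px[r0:r0+h,c0:c0+w,::-1],None,fx=s,fy=s,interpolation=cv2.INTER_CUBIC)
    for c in range((c0+9)//10*10,c0+w,10):
        cv2.line(im,((c-c0)*s,0),((c-c0)*s,6 if c%20 else 12),(0,255,255),1)
        if c%20==0: cv2.putText(im,str(c),((c-c0)*s+2,12),0,.35,(0,255,255),1)
    for q in range((r0+9)//10*10,r0+h,10):
        cv2.line(im,(0,(q-r0)*s),(6 if q%20 else 12,(q-r0)*s),(0,255,255),1)
        if q%20==0: cv2.putText(im,str(q),(2,(q-r0)*s-2),0,.35,(0,255,255),1)
    return im
def mont(a,b):
    H=max(a.shape[0],b.shape[0]); p=lambda i:np.pad(i,((0,H-i.shape[0]),(0,4),(0,0)))
    return np.hstack([p(a),p(b)])
def proj(f,P):
    P=np.atleast_2d(np.array(P,float)); R=cv2.Rodrigues(np.array(f['rvec'],float))[0]
    c=P@R.T+np.array(f['tvec'],float).ravel(); K=np.array(f['camera_matrix'])
    if f.get('fish'):
        rr=np.hypot(c[:,0],c[:,1]); th=np.arctan2(rr,c[:,2]); u=c[:,:2]/np.maximum(rr,1e-9)[:,None]*th[:,None]
    else: u=c[:,:2]/c[:,2:]
    return u*[K[0,0],K[1,1]]+K[:2,2]
def ray(f,uv):
    K=np.array(f['camera_matrix']); R=cv2.Rodrigues(np.array(f['rvec'],float))[0]
    d=(np.array(uv,float)-K[:2,2])/[K[0,0],K[1,1]]
    if f.get('fish'):
        t=np.linalg.norm(d); v=np.array([*(d/t*np.sin(t)),np.cos(t)])
    else: v=np.array([*d,1.])
    return -R.T@np.array(f['tvec'],float).ravel(), R.T@(v/np.linalg.norm(v))
def atz(f,uv,z):
    o,v=ray(f,uv); return o+v*(z-o[2])/v[2]
def tri(obs):
    A=np.zeros((3,3));b=np.zeros(3)
    for f,uv in obs:
        o,v=ray(f,uv);M=np.eye(3)-np.outer(v,v);A+=M;b+=M@o
    return np.linalg.solve(A,b)
def frame(T,P): # T=(x,y,yaw) object on bench
    return np.atleast_2d(P)@Ro.from_euler('z',T[2]).as_matrix().T+[T[0],T[1],0]
E
python3 - <<'E'
from h import *
t=pickle.load(open('top.pkl','rb'))['pixels'];s=pickle.load(open('scene.pkl','rb'))['pixels']
cv2.imwrite('pics/t1.png',mont(crop(t,298,170,60,85,6),crop(t,298,262,102,85,4)))
cv2.imwrite('pics/s1.png',mont(crop(s,272,185,60,105,5),crop(s,335,245,95,100,5)))
E
```

```text
(no output)
```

View pics/t1.png

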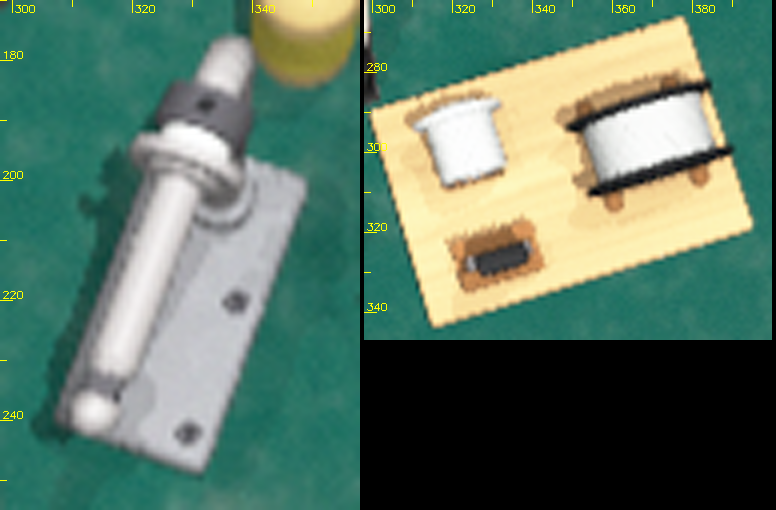

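View pics/s1.png

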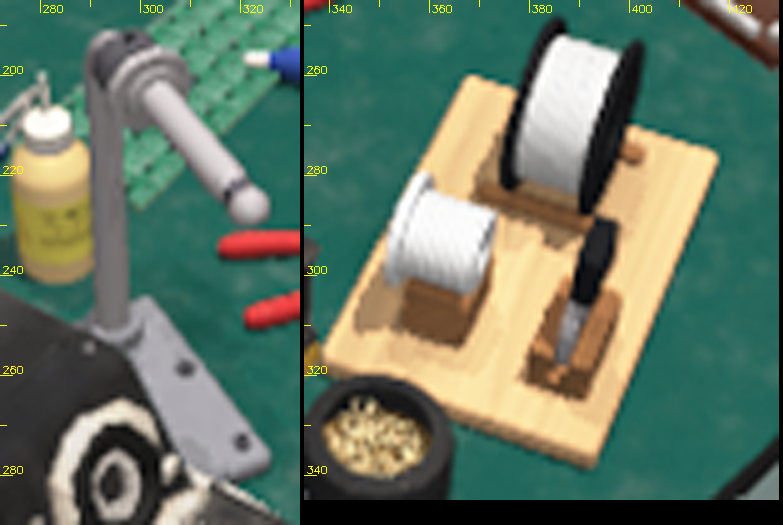

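Hook top view: base corners (331.8,248.8), (349,200), (307.5,239.7), nose (314,238.5); scene view: nose (322,225.6), base corners (326,277), (302,244.4). Tray corners read in both views too. Fitting.

```bash
cat > fit.py <<'E'
from h import *
from scipy.optimize import least_squares
t=pickle.load(open('top.pkl','rb'));s=pickle.load(open('scene.pkl','rb'))
def go(obs,x0):
    fun=lambda T:np.concatenate([(proj(f,frame(T,np.array(p)/1e3))[0]-uv) for f,p,uv in obs])
    o=least_squares(fun,x0,loss='soft_l1'); print(np.round(o.x,4),np.round(fun(o.x).reshape(-1,2),1).tolist()); return o.x
T=go([(t,(60,90,12),(299.7,288.7)),(t,(60,-90,12),(378.5,265.7)),(t,(-60,-90,12),(395,319.5)),(t,(-60,90,12),(315.7,343.7)),
(s,(60,90,12),(338.6,316.4)),(s,(60,-90,12),(368.4,260.2)),(s,(-60,-90,12),(417.8,275.6)),(s,(-60,90,12),(392.6,337.8))],[.3,-.3,.2])
H=go([(t,(-60,-30,12),(331.8,248.8)),(t,(60,-30,12),(349,200)),(t,(-60,30,12),(307.5,239.7)),(t,(-90,0,190),(313.8,238.5)),
(s,(-60,-30,12),(326,277)),(s,(60,-30,12),(302,244.4)),(s,(-90,0,190),(322,225.6))],[.5,-.3,-.2])
print('tip tri',tri([(t,(313.8,238.5)),(s,(322,225.6))]),frame(H,[-.09,0,.19]))
for n,p in dict(reel=(0,-46,52),collar=(40,46,55),keeper=(-35,46,36)).items(): print(n,frame(T,np.array(p)/1e3),proj(t,frame(T,np.array(p)/1e3)),proj(s,frame(T,np.array(p)/1e3)))
print('bottle', tri([(t,(349,164)),(s,(281,208))]))
E
python3 fit.py
```

```text
[ 0.4472 -0.3484  0.3713] [[-0.9, 0.5], [-0.2, 0.2], [0.5, -0.1], [-1.4, 0.0], [-0.9, -0.5], [-0.2, -0.7], [1.0, 0.1], [0.8, -1.6]]
[ 0.6317 -0.2929 -0.2611] [[-0.1, -0.5], [0.7, -1.2], [-1.5, -0.5], [-0.8, 1.2], [0.9, -1.5], [-0.1, -1.4], [0.7, 2.1]]
tip tri [ 0.54711124 -0.27069743  0.19294207] [[ 0.54477918 -0.26963898  0.19      ]]
reel [[ 0.46391617 -0.39131306  0.052     ]] [[369.007193   296.32034448]] [[388.71483805 267.95095583]]
collar [[ 0.46780537 -0.29106899  0.055     ]] [[320.97152644 290.17875047]] [[355.79279595 290.47869598]]
keeper [[ 0.39791748 -0.31828448  0.036     ]] [[331.15508698 325.7680336 ]] [[389.76670781 308.53914509]]
bottle [ 0.73573445 -0.32619549  0.09311338]
```

```bash
cat > plan.py <<'E'
import sys
from h import *
from bench import r
def down(psi): # tool z down, tool y along yaw psi
    c,s=np.cos(psi),np.sin(psi); return np.column_stack([[-s,c,0],[c,s,0],[0,0,-1]])
def plan(p,psi,o=None):
    o=o or r.get_obs(); R0=Ro.from_rotvec(o['orientation'])
    d=R0.inv().apply(np.array(p)-o['tcp_pos'])/.15
    cand=[(R0.inv()*Ro.from_matrix(down(a))).as_rotvec()/np.pi for a in (psi,psi+np.pi)]
    w=min(cand,key=np.linalg.norm)
    print('shift',np.round(d,4),'turn',np.round(w,4),'alt',np.round(cand[1] if w is cand[0] else cand[0],3))
if __name__=='__main__':
    o=r.get_obs(); R=Ro.from_rotvec(o['orientation']).as_matrix()
    print('t',o['clock'],'p',np.round(o['tcp_pos'],4),'ydir',np.round(np.arctan2(R[1,1],R[0,1]),4),'tilt',np.round(R[:,2],3),'F',np.round(o['contact_force'],1),'w',round(o['grip_width'],4),'j',np.round(o['joints'],2))
    if len(sys.argv)>1: plan([float(a) for a in sys.argv[1:4]],float(sys.argv[4]),o)
E
python3 plan.py 0.42 -0.35 0.30 0.371
```

```text
t 0.1 p [ 0.24   -0.6304  0.2414] ydir -1.2069 tilt [-0.001  0.001 -1.   ] F [-0.9  0.2  0.2] w 0.0855 j [ 1.1   0.48  0.02  1.56 -0.01  1.11 -0.08]
shift [ 1.7865 -1.3202 -0.3886] turn [-4.000e-04  4.000e-04  4.977e-01] alt [-0.    -0.    -0.502]
```

send_rows(deltas=[[1,0.9,-0.66,-0.38,0,0,-0.25],[1,0.9,-0.66,-0.38,0,0,-0.25],[1,0.9,-0.66,-0.38,0,0,-0.25],[1,0.9,-0.66,-0.38,0,0,-0.25],[1,0.9,-0.66,-0.38,0,0,-0.25],[1,0.9,-0.66,-0.38,0,0,-0.25],[1,0.9,-0.66,-0.38,0,0,-0.25]])

```text
clock: 0.68
tcp_pos: [0.3322, -0.489, 0.2997]
orientation: [2.629, 1.72, 0.0]
contact_force: [-1.5, -1.1, -0.2]
grip_width: 0.0851
```

```bash
python3 plan.py 0.41 -0.34 0.30 0.371
```

```text
t 0.6833 p [ 0.3322 -0.489   0.2997] ydir -0.4122 tilt [ 0. -0. -1.] F [-1.5 -1.1 -0.2] w 0.0851 j [ 1.01  0.3  -0.18  1.68  0.06  1.16  0.4 ]
shift [ 1.1179  0.0772 -0.0022] turn [ 1.000e-04  1.000e-04 -2.493e-01] alt [ 0.    -0.     0.751]
```

send_rows(deltas=[[0.75,1,0.077,0,0,0,-0.249],[0.75,1,0.077,0,0,0,-0.249],[0.75,1,0.077,0,0,0,-0.249],[0.75,1,0.077,0,0,0,-0.249],[0.75,1,0.077,0,0,0,-0.249],[0.75,1,0.077,0,0,0,-0.249],[0.75,1,0.077,0,0,0,-0.249],[0.75,1,0.077,0,0,0,-0.249],[0.75,1,0.077,0,0,0,-0.249]])

```text
clock: 1.43
tcp_pos: [0.4028, -0.3581, 0.299]
orientation: [-1.789, -2.582, -0.0]
contact_force: [-1.4, -0.4, -0.2]
grip_width: 0.0639
```

```bash
python3 - <<'E'
from h import *
from bench import r
f=r.grab_frame('wrist'); f['fish']=True; pickle.dump(f,open('w1.pkl','wb'))
cv2.imwrite('pics/w1.png',crop(f['pixels'],0,0,640,480,1))
R=cv2.Rodrigues(np.array(f['rvec'],float))[0]; print(-R.T@np.array(f['tvec']).ravel(),R,f['camera_matrix'])
T=(.4472,-.3484,.3713);H=(.6317,-.2929,-.2611)
for n,fr,p in [('reel',T,(0,-46,52)),('collar',T,(40,46,55)),('keeper',T,(-35,46,36)),('tip',H,(-94,0,190)),('drag',H,(-6,0,190))]: print(n,proj(f,frame(fr,np.array(p)/1e3)))
E
python3 plan.py
```

```text
[ 0.37429125 -0.28150082  0.43150202] [[ 9.36169087e-01  3.51550019e-01  1.57043213e-04]
 [ 3.33148655e-01 -8.87309162e-01  3.18895633e-01]
 [ 1.12247112e-01 -2.98487914e-01 -9.47789824e-01]] [[371.64829954   0.         319.93008878]
 [  0.         371.64829954 241.12183907]
 [  0.           0.           1.        ]]
reel [[361.51664362 246.84353723]]
collar [[401.7530996  162.84831996]]
keeper [[328.51776557 160.46901201]]
tip [[535.3275312  196.91424785]]
drag [[590.48720223 259.25287375]]
t 1.4833 p [ 0.4028 -0.3581  0.299 ] ydir 0.3588 tilt [-0.  0. -1.] F [-0.3  0.3 -0.3] w 0.064 j [ 0.93  0.23 -0.37  1.79  0.09  1.14  0.89]
```

View pics/w1.png

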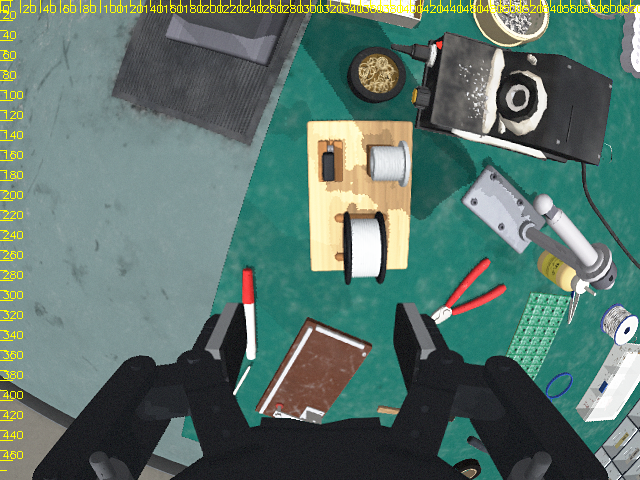

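Wrist view: tray corners about (309,122),(411,121),(409,271),(313,272); reel about (365,247); nose about (544,203), a few px off the prediction (535,197). Zooming in on this frame.

Run:
```python
from h import *
f=pickle.load(open('w1.pkl','rb'));p=f['pixels']
cv2.imwrite('pics/w1z.png',mont(crop(p,302,115,116,180,3),crop(p,456,160,172,140,2)) if 0 else mont(crop(p,304,116,112,170,3),crop(p,500,185,120,108,3)))
T=(.4472,-.3484,.3713);H=(.6317,-.2929,-.2611)
print(proj(f,frame(T,np.array([(60,90,12),(60,-90,12),(-60,-90,12),(-60,90,12)])/1e3)))
```

```text
[[411.52124375 120.763637  ]
 [404.78683269 268.78685286]
 [308.31948311 270.3609998 ]
 [305.13587249 119.66707033]]
```

View pics/w1z.png

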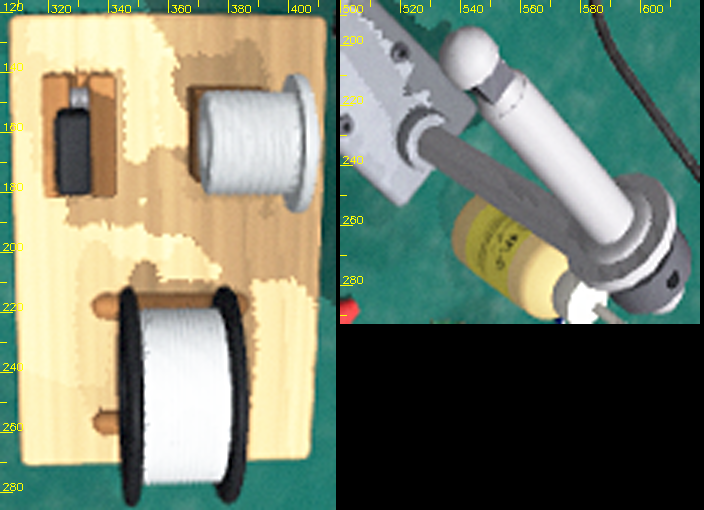

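```bash
sed -i "s/^def go/w=pickle.load(open('w1.pkl','rb'))\ndef go/; s/(s,(60,90,12),(338/(w,(60,90,12),(411.7,121.3)),(w,(60,-90,12),(406.7,268.7)),(w,(-60,-90,12),(311.7,271)),(w,(-60,90,12),(306.7,122)),\n(s,(60,90,12),(338/; s/(-90,0,190)/(-88,0,190)/g; s/(s,(-60,-30,12),(326/(w,(-88,0,190),(542.7,204)),(w,(-6,0,190),(594,261.7)),\n(s,(-60,-30,12),(326/; s/^print('tip.*/print('tip',tri([(t,(313.8,238.5)),(s,(322,225.6)),(w,(542.7,204))]),frame(H,[-.088,0,.19]))/; s/proj(s,frame(T,np.array(p)\/1e3)))$/proj(w,frame(T,np.array(p)\/1e3)))/" fit.py; python3 fit.py; python3 plan.py 0.466 -0.392 0.16 0.371
```

```text
[ 0.4486 -0.3487  0.3791] [[-0.9, 0.2], [-0.4, -0.7], [0.7, -1.2], [-0.9, -0.4], [0.3, -0.2], [-0.4, 0.3], [-1.8, 0.3], [-1.1, -1.2], [-1.1, -0.7], [-0.9, -1.0], [0.3, -0.6], [0.7, -2.1]]
[ 0.6338 -0.2938 -0.264 ] [[0.3, -1.4], [1.2, -2.0], [-1.0, -1.4], [0.0, -0.8], [-1.2, -0.4], [-2.6, -0.8], [0.5, -2.2], [-0.3, -2.0], [-0.3, 0.8]]
tip [ 0.54722706 -0.27072595  0.19322041] [[ 0.54880899 -0.27083868  0.19      ]]
reel [[ 0.46567226 -0.39142267  0.052     ]] [[369.11524683 295.47902545]] [[362.95976156 247.51178313]]
collar [[ 0.46878611 -0.29115152  0.055     ]] [[321.05143762 289.71074947]] [[402.57467401 163.32878831]]
keeper [[ 0.39911078 -0.31890668  0.036     ]] [[331.49976407 325.21381866]] [[329.36168761 161.45378599]]
bottle [ 0.73573445 -0.32619549  0.09311338]
t 1.4833 p [ 0.4028 -0.3581  0.299 ] ydir 0.3588 tilt [-0.  0. -1.] F [-0.3  0.3 -0.3] w 0.064 j [ 0.93  0.23 -0.37  1.79  0.09  1.14  0.89]
shift [-0.3597  0.3154  0.9267] turn [-0.0001 -0.0002 -0.0039] alt [-0.     0.     0.996]
```

send_rows(deltas=[[0.75,-0.359,0.314,0.7,0,0,-0.0065],[0.75,-0.359,0.314,0.7,0,0,-0.0065],[0.75,-0.359,0.314,0.7,0,0,-0.0065],[0.75,-0.359,0.314,0.7,0,0,-0.0065],[0.75,-0.359,0.314,0.7,0,0,-0.0065]])

```text
clock: 1.9
tcp_pos: [0.4655, -0.3911, 0.1911]
orientation: [-1.758, -2.597, -0.002]
contact_force: [-0.6, 0.6, 0.6]
grip_width: 0.0638
```

```bash
python3 plan.py 0.4657 -0.3914 0.086 0.379
python3 - <<'E'
from h import *
from bench import r
f=r.grab_frame('wrist'); f['fish']=True; pickle.dump(f,open('w2.pkl','wb'))
cv2.imwrite('pics/w2.png',crop(f['pixels'],0,0,640,480,1))
H=(.6338,-.2938,-.264);T=(.4486,-.3487,.3791)
print(proj(f,frame(T,np.array([[-20,-46,92],[20,-46,92]])/1e3)),proj(f,frame(H,np.array([[-88,0,190],[-6,0,190]])/1e3)))
E
```

```text
t 1.9 p [ 0.4655 -0.3911  0.1911] ydir 0.3806 tilt [-0.004  0.004 -1.   ] F [-0.6  0.6  0.6] w 0.0638 j [ 0.86  0.45 -0.35  1.75  0.18  0.98  0.82]
shift [-0.0062  0.0022  0.7003] turn [-0.0008 -0.0018  0.0005] alt [ 0.003 -0.001 -0.999]
[[289.66417967 247.71211149]
 [350.00610512 247.85109111]] [[598.44570064 145.94655826]
 [662.07554401 250.61551539]]
```

View pics/w2.png

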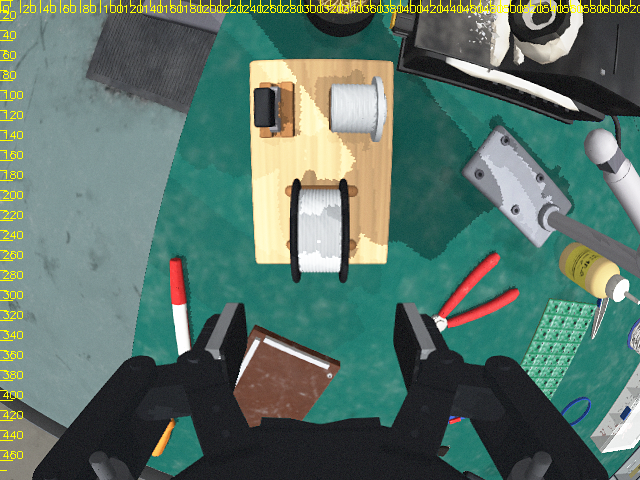

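Reel flanges at columns 290 and 349, row ~230, matching the prediction (289.7, 350). Descending and gripping.

send_rows(deltas=[[0.75,-0.006,0.002,0.25,0,0,0],[0.75,-0.006,0.002,0.5,0,0,0],[0.75,-0.006,0.002,0.7,0,0,0],[0.75,-0.006,0.002,0.7,0,0,0],[0.75,-0.006,0.002,0.7,0,0,0],[0.2,-0.006,0.002,0.7,0,0,0],[0.2,-0.006,0.002,0.7,0,0,0],[0.2,-0.006,0.002,0.7,0,0,0],[0.2,-0.006,0.002,0.7,0,0,0],[0.2,-0.006,0.002,0.7,0,0,0],[0.2,-0.006,0.002,0.7,0,0,0]], squeeze=60)

```text
clock: 2.87
tcp_pos: [0.4683, -0.3943, 0.0931]
orientation: [1.758, 2.597, -0.002]
contact_force: [-1.2, -0.3, 7.4]
grip_width: 0.0383
```

```bash
python3 plan.py 0.4657 -0.3914 0.236 0.379
```

```text
t 2.8667 p [ 0.4683 -0.3943  0.0931] ydir 0.3804 tilt [ 0.004 -0.004 -1.   ] F [-1.2 -0.3  7.4] w 0.0383 j [ 0.84  0.57 -0.32  1.82  0.24  0.79  0.77]
shift [ 0.0193 -0.0069 -0.9531] turn [0.0007 0.0017 0.0004] alt [-0.003  0.001 -1.   ]
```

send_rows(deltas=[[0.2,0,0,-0.2,0,0,0],[0.2,0,0,-0.4,0,0,0],[0.2,0,0,-0.5,0,0,0],[0.2,0,0,-0.5,0,0,0],[0.2,0,0,-0.5,0,0,0]])

```text
clock: 3.28
tcp_pos: [0.4673, -0.3932, 0.1661]
orientation: [1.759, 2.599, -0.001]
contact_force: [0.3, 0.5, -4.2]
grip_width: 0.0379
```

```bash
python3 plan.py;  python3 - <<'E'
from h import *
from bench import r
f=r.grab_frame('wrist'); f['fish']=True; pickle.dump(f,open('w3.pkl','wb'))
g=r.grab_frame('scene')
cv2.imwrite('pics/w3.png',mont(crop(f['pixels'],130,100,400,330,1),crop(g['pixels'],330,190,110,140,3)))
E
```

```text
t 3.2833 p [ 0.4673 -0.3932  0.1661] ydir 0.3807 tilt [ 0.003 -0.002 -1.   ] F [ 0.3  0.5 -4.2] w 0.0379 j [ 0.86  0.47 -0.35  1.77  0.2   0.93  0.81]
```

View pics/w3.png

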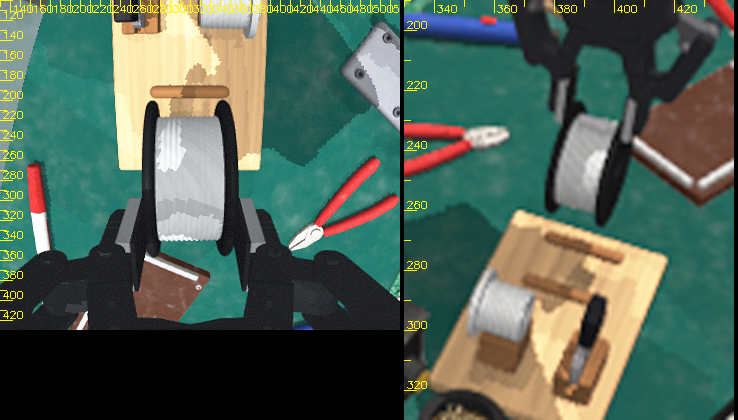

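Reel is held level between the pads and clear of the tray. Working out its place in the hand from flange tangents, and refining the hook.

```bash
sed -i "s/^T=go/w2=pickle.load(open('w2.pkl','rb'))\nT=go/; s/(w,(-6,0,190),(594,261.7)),/(w,(-6,0,190),(594,261.7)),(w2,(-88,0,190),(605,149)),/; s/(w,(542.7,204))\])/(w,(542.7,204)),(w2,(605,149))])/" fit.py; python3 fit.py | sed -n 2,3p
python3 - <<'E'
from h import *
from bench import r
f=pickle.load(open('w3.pkl','rb')); o=r.get_obs(); print(o['tcp_pos'])
Rt=Ro.from_rotvec(o['orientation']).as_matrix()
a=np.linspace(0,2*np.pi,361)
for x0 in (0,3,6):
  for z0 in (36,41,46):
    row=[]
    for y in (-20,20):
        P=np.column_stack([x0+40*np.cos(a),y+0*a,z0+40*np.sin(a)])/1e3
        q=proj(f,P@Rt.T+o['tcp_pos']); i,j=q[:,1].argmin(),q[:,1].argmax(); row+=[np.round(q[i]),np.round(q[j])]
    print(x0,z0,*row)
E
python3 plan.py 0.48 -0.30 0.235 -0.264
```

```text
[ 0.6354 -0.2938 -0.2629] [[0.4, -2.1], [1.2, -2.7], [-0.9, -2.1], [0.2, -1.7], [0.1, 0.5], [-1.6, -0.2], [-4.6, -1.2], [0.0, -2.6], [-0.8, -2.3], [-0.8, 0.4]]
tip [ 0.54760454 -0.27094993  0.19382558] [[ 0.5503894  -0.27096609  0.19      ]]
[ 0.46587119 -0.3922639   0.16350607]
0 36 [277. 204.] [277. 362.] [357. 204.] [358. 362.]
0 41 [278. 202.] [278. 356.] [356. 202.] [357. 356.]
0 46 [279. 200.] [279. 350.] [355. 200.] [356. 350.]
3 36 [277. 198.] [276. 357.] [358. 198.] [358. 357.]
3 41 [278. 196.] [277. 351.] [357. 196.] [357. 351.]
3 46 [279. 194.] [278. 346.] [356. 194.] [356. 346.]
6 36 [276. 192.] [276. 352.] [358. 192.] [358. 352.]
6 41 [277. 190.] [277. 347.] [357. 190.] [357. 347.]
6 46 [278. 189.] [278. 341.] [356. 188.] [356. 341.]
t 3.3833 p [ 0.4659 -0.3923  0.1635] ydir 0.381 tilt [-0.001  0.001 -1.   ] F [ 0.  -0.1 -2.8] w 0.0376 j [ 0.86  0.48 -0.35  1.77  0.2   0.93  0.81]
shift [ 0.5365  0.3156 -0.4763] turn [-4.000e-04 -2.000e-04  2.053e-01] alt [ 0.    -0.001 -0.795]
```

send_rows(deltas=[[0.2,0.0,0.0,-0.25,0,0,0],[0.2,0.1,0.1,-0.47,0,0,0.04],[0.2,0.3,0.2,-0.47,0,0,0.08],[0.2,0.53,0.3,-0.47,0,0,0.12],[0.2,0.53,0.3,-0.47,0,0,0.16],[0.2,0.53,0.3,-0.47,0,0,0.205],[0.2,0.53,0.3,-0.47,0,0,0.205],[0.2,0.53,0.3,-0.47,0,0,0.205]], squeeze=80)

```text
clock: 4.05
tcp_pos: [0.4783, -0.3019, 0.2336]
orientation: [-2.49, -1.913, 0.002]
contact_force: [0.1, 0.2, -3.6]
grip_width: 0.0375
```

```bash
python3 plan.py 0.4897 -0.2548 0.232 -0.263
```

```text
t 4.05 p [ 0.4783 -0.3019  0.2336] ydir -0.2608 tilt [-0.002  0.001 -1.   ] F [ 0.1  0.2 -3.6] w 0.0375 j [ 0.68  0.32 -0.28  1.81  0.1   1.02  0.1 ]
shift [ 0.3232 -0.0074  0.0105] turn [-0.0007 -0.0001  0.0007] alt [ 0.    -0.001 -0.999]
```

send_rows(deltas=[[0.2,0.2,-0.007,0.01,0,0,0.0007],[0.2,0.323,-0.007,0.01,0,0,0.0007],[0.2,0.323,-0.007,0.01,0,0,0.0007],[0.2,0.323,-0.007,0.01,0,0,0.0007],[0.2,0.323,-0.007,0.01,0,0,0.0007]])

```text
clock: 4.47
tcp_pos: [0.49, -0.256, 0.2328]
orientation: [-2.494, -1.909, 0.001]
contact_force: [-0.1, -0.5, -3.1]
grip_width: 0.0372
```

```bash
python3 plan.py;  python3 - <<'E'
from h import *
from bench import r
f=r.grab_frame('wrist'); f['fish']=True; pickle.dump((f,r.get_obs()),open('w4.pkl','wb'))
g=r.grab_frame('scene'); t=r.grab_frame('top'); pickle.dump((g,t),open('gt4.pkl','wb'))
m=mont(crop(f['pixels'],200,180,340,200,2),np.zeros((4,4,3),np.uint8))
b=mont(crop(t['pixels'],290,180,60,66,3),crop(g['pixels'],270,180,90,66,3))
m=np.vstack([m,np.pad(b,((0,0),(0,m.shape[1]-b.shape[1]),(0,0)))]);print(m.shape)
cv2.imwrite('pics/w4.png',m)
E
```

```text
t 4.4667 p [ 0.49   -0.256   0.2328] ydir -0.2642 tilt [-0.001 -0.    -1.   ] F [-0.1 -0.5 -3.1] w 0.0372 j [ 0.62  0.31 -0.3   1.84  0.11  1.01  0.01]
(598, 692, 3)
```

View pics/w4.png

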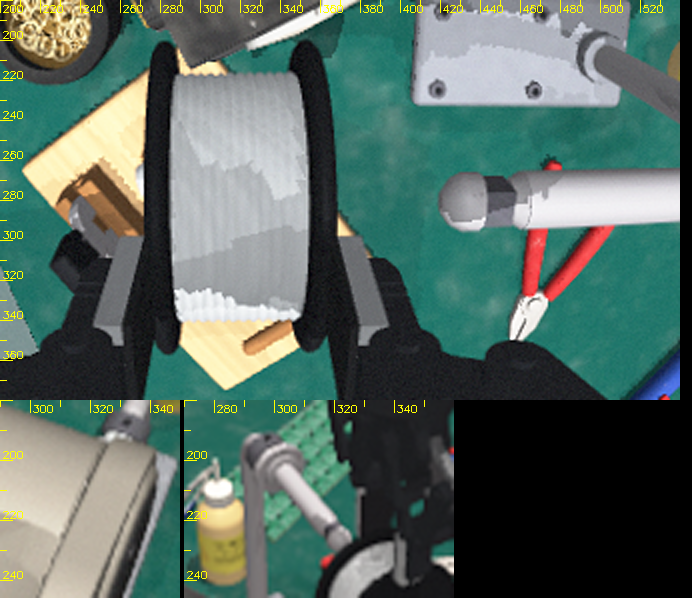

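Wrist view: nose blob about cols 420–443, row 281, bar edges rows 266–294 at col 465; reel flanges span rows 201–357. Measuring the bar edges numerically in this frame.

```bash
cat > bar.py <<'E'
from h import *
from scipy.optimize import least_squares
def edges(f,c0,c1,r0=245,r1=315,thr=60):
    hsv=cv2.cvtColor(f['pixels'],cv2.COLOR_RGB2HSV).astype(float); out=[]
    for c in range(c0,c1,4):
        s=hsv[r0:r1,c,1]; m=s<thr
        # longest run
        best=(0,0);st=None
        for i,v in enumerate(list(m)+[False]):
            if v and st is None: st=i
            if not v and st is not None:
                if i-st>best[1]-best[0]: best=(st,i)
                st=None
        a,b=best
        sub=lambda i:(i-1)+(s[i-1]-thr)/(s[i-1]-s[i]) if 0<i<len(s) else np.nan
        out.append((c,r0+sub(a),r0+sub(b)))
    return np.array(out)
def fitbar(f,E,zfix=None):
    rays=[ray(f,(c,v)) for c,a,b in E for v in (a,b)]
    def res(q):
        y0,yaw=q[:2]; z=q[2] if zfix is None else zfix
        d=np.array([np.cos(yaw),np.sin(yaw),0]);P=np.array([.55,y0,z])
        out=[]
        for i,(o,v) in enumerate(rays):
            n=np.cross(d,v);n/=np.linalg.norm(n);out.append(((P-o)@n)*(1e3)-(8 if i%2 else -8)*np.sign(n[1]*1)*sg)
        return np.array(out)
    best=None
    for sg_ in (1,-1):
        globals()['sg']=sg_
        o=least_squares(res,[-.271,-.263]+([.19] if zfix is None else []),loss='soft_l1')
        if best is None or o.cost<best.cost: best=o
    return best.x,best.cost
E
python3 - <<'E'
from bar import *
f,o=pickle.load(open('w4.pkl','rb'))
E=edges(f,466,560); print(np.round(E[::4],1).tolist())
E=E[np.abs((E[:,2]-E[:,1])-np.median(E[:,2]-E[:,1]))<3]
print(fitbar(f,E),fitbar(f,E,.19))
print('nose',atz(f,(437,281),.19),atz(f,(421,281),.19))
hsv=cv2.cvtColor(f['pixels'],cv2.COLOR_RGB2HSV); print(hsv[281,412:470:2,2].tolist()); print(hsv[281,412:470:2,1].tolist())
E
```

```text
[[466.0, 265.1, 293.6], [482.0, 264.7, 293.5], [498.0, 264.5, 292.4], [514.0, 264.0, 291.7], [530.0, 263.7, 290.7], [546.0, 252.1, 299.4]]
(array([-0.271, -0.263,  0.19 ]), np.float64(0.0)) (array([-0.271, -0.263]), np.float64(0.0))
nose [ 0.55119482 -0.27213831  0.19      ] [ 0.54248206 -0.2695738   0.19      ]
[119, 122, 127, 117, 90, 126, 130, 143, 149, 160, 173, 184, 180, 176, 175, 177, 98, 98, 102, 92, 94, 98, 97, 152, 158, 159, 226, 246, 241]
[139, 138, 143, 131, 3, 12, 8, 7, 5, 6, 9, 8, 7, 3, 10, 9, 18, 23, 23, 14, 16, 29, 32, 10, 8, 5, 6, 3, 3]
```

Run:
```python
from bar import *
f,o=pickle.load(open('w4.pkl','rb'))
E=edges(f,466,538);E=E[~np.isnan(E).any(1)]; w=E[:,2]-E[:,1];E=E[np.abs(w-np.median(w))<2];print(len(E))
for a in (None,.19):
    x,c=fitbar(f,E,a); print(np.round(x,4),c)
y0,yaw=x[:2]
d=np.array([np.cos(yaw),np.sin(yaw)])
for col,hx in ((419.5,-94),(443.5,-83.5),(457,-75)):
    P=atz(f,(col,281),.19); s=(P[:2]-[.55,y0])@d; O=np.array([.55,y0])+d*(s-hx/1e3); print(col,hx,P,'origin',O)
print('tcp',o['tcp_pos'])
```

```text
18
[-0.1022 -0.264   0.5423] 0.17400849187053802
[-0.2713 -0.2641] 0.3180149153040799
419.5 -94 [ 0.54167652 -0.26933824  0.19      ] origin [ 0.63247892 -0.29364829]
443.5 -83.5 [ 0.55480343 -0.27320924  0.19      ] origin [ 0.63555087 -0.29447885]
457 -75 [ 0.56244386 -0.27549309  0.19      ] origin [ 0.63504087 -0.29434096]
tcp [ 0.48991719 -0.2563748   0.23283506]
```

send_rows(deltas=[[0.2,0.008,0.0,0.01,0,0,0],[0.2,0.008,0.07,0.01,0,0,0],[0.2,0.008,0.14,0.01,0,0,0],[0.2,0.008,0.2,0.01,0,0,0],[0.2,0.008,0.25,0.01,0,0,0],[0.2,0.008,0.3,0.01,0,0,0],[0.2,0.008,0.35,0.01,0,0,0],[0.2,0.008,0.35,0.01,0,0,0],[0.2,0.008,0.35,0.01,0,0,0]])

```text
clock: 5.37
tcp_pos: [0.5421, -0.2695, 0.2318]
orientation: [2.495, 1.906, -0.001]
contact_force: [0.3, -6.9, -2.4]
grip_width: 0.0372
```

```bash
cat > hk.py <<'E'
from h import *
from bench import r
H=(.635,-.2943,-.264)
o=r.get_obs(); q=(o['tcp_pos']-[H[0],H[1],0])@Ro.from_euler('z',H[2]).as_matrix()
F=o['contact_force']@Ro.from_euler('z',H[2]).as_matrix(); R=Ro.from_rotvec(o['orientation']).as_matrix()
print('t',round(o['clock'],2),'tcp hook mm',np.round(q*1e3,1),'F hook',np.round(F,1),'M',np.round(o['moment'],2),'yaw',np.round(np.arctan2(R[1,1],R[0,1]),4),'zax',np.round(R[:,2],3),'w',round(o['grip_width'],4))
E
python3 hk.py
```

```text
t 5.37 tcp hook mm [-96.1  -0.3 231.8] F hook [ 2.1 -6.6 -2.4] M [-1.39 -0.12 -0.07] yaw -0.2662 zax [ 0.001 -0.002 -1.   ] w 0.0372
```

send_rows(deltas=[[0.2,-0.013,0,0,0,0,0],[0.2,-0.013,0,0,0,0,0],[0.2,-0.013,0,0,0,0,0]])

```text
clock: 5.62
tcp_pos: [0.5411, -0.2696, 0.232]
orientation: [2.495, 1.908, 0.0]
contact_force: [0.2, -3.1, -3.0]
grip_width: 0.037
```

```bash
python3 hk.py
```

```text
t 5.62 tcp hook mm [-97.1  -0.7 232. ] F hook [ 1. -3. -3.] M [-0.79 -0.12 -0.04] yaw -0.2652 zax [ 0.001 -0.    -1.   ] w 0.037
```

send_rows(deltas=[[0.2,-0.013,0,0,0,0,0],[0.2,-0.023,0,0,0,0,0],[0.2,-0.023,0,0,0,0,0],[0.2,-0.023,0,0,0,0,0]])

```text
clock: 5.95
tcp_pos: [0.54, -0.2723, 0.2317]
orientation: [-2.495, -1.908, -0.0]
contact_force: [-0.1, -0.5, -2.5]
grip_width: 0.0371
```

```bash
python3 hk.py
```

```text
t 5.95 tcp hook mm [-97.5  -3.6 231.7] F hook [ 0.  -0.5 -2.5] M [ 0.04 -0.06 -0.  ] yaw -0.2649 zax [-0.     0.001 -1.   ] w 0.0371
```

send_rows(deltas=[[0.2,0,0.06,0,0,0,0],[0.2,0,0.12,0,0,0,0],[0.2,0,0.18,0,0,0,0],[0.2,0,0.24,0,0,0,0],[0.2,0,0.24,0,0,0,0]])

```text
clock: 6.37
tcp_pos: [0.5771, -0.2824, 0.2316]
orientation: [2.494, 1.909, 0.002]
contact_force: [0.6, 0.6, -2.6]
grip_width: 0.0369
```

```bash
python3 hk.py
```

```text
t 6.37 tcp hook mm [-59.   -3.6 231.6] F hook [ 0.4  0.7 -2.6] M [ 0.02 -0.04  0.02] yaw -0.2645 zax [ 0.002  0.    -1.   ] w 0.0369
```

send_rows(deltas=[[0.2,0,0.06,0,0,0,0],[0.2,0,0.12,0,0,0,0],[0.2,0,0.17,0,0,0,0],[0.2,0,0.2,0,0,0,0],[0.2,0,0.22,0,0,0,0],[0.2,0,0.22,0,0,0,0],[0.2,0,0.22,0,0,0,0]])

```text
clock: 6.95
tcp_pos: [0.6064, -0.2908, 0.2315]
orientation: [-2.495, -1.908, 0.001]
contact_force: [-1.0, 0.7, -2.7]
grip_width: 0.037
```

```bash
python3 hk.py
```

```text
t 6.95 tcp hook mm [-28.5  -4.1 231.5] F hook [-1.2  0.4 -2.7] M [0.17 0.19 0.03] yaw -0.2652 zax [-0.001  0.    -1.   ] w 0.037
```

send_rows(deltas=[[0.2,0.003,0.01,0,0,0,0],[0.2,0.003,0.02,0,0,0,0],[0.2,0.003,0.02,0,0,0,0],[0.2,0.003,0.02,0,0,0,0]])

```text
clock: 7.28
tcp_pos: [0.6075, -0.2911, 0.2315]
orientation: [-2.493, -1.906, 0.005]
contact_force: [-7.8, 1.4, 0.6]
grip_width: 0.0371
```

```bash
python3 hk.py
```

```text
t 7.28 tcp hook mm [-27.4  -4.  231.5] F hook [-7.9 -0.7  0.6] M [0.43 1.7  0.06] yaw -0.2656 zax [-0.005  0.001 -1.   ] w 0.0371
```

send_rows(deltas=[[0.2,0,-0.008,0.01,0,0,0],[0.2,0,-0.008,0.01,0,0,0],[0.7,0,-0.008,0.01,0,0,0],[0.7,0,-0.008,0.01,0,0,0],[0.7,0,-0.008,0.01,0,0,0],[0.7,0,-0.008,0.01,0,0,0],[0.7,0,-0.008,-0.2,0,0,0],[0.7,0,-0.008,-0.4,0,0,0],[0.7,0,-0.008,-0.5,0,0,0],[0.7,0,-0.008,-0.5,0,0,0],[0.7,0,-0.008,-0.5,0,0,0]])

```text
clock: 8.2
tcp_pos: [0.6093, -0.2911, 0.3081]
orientation: [2.494, 1.907, 0.002]
contact_force: [-0.5, -0.1, -0.8]
grip_width: 0.0598
```

```bash
python3 hk.py
python3 - <<'E'
from h import *
from bench import r
f=r.grab_frame('wrist'); f['fish']=True; pickle.dump((f,r.get_obs()),open('w5.pkl','wb'))
g=r.grab_frame('scene')
cv2.imwrite('pics/w5.png',mont(crop(f['pixels'],140,130,280,250,2),crop(g['pixels'],270,170,75,110,3)))
H=(.635,-.2943,-.264)
print(proj(f,frame(H,np.array([(-94,0,190),(-83.5,0,190),(-75,0,190),(-46,0,228),(-46,38,188),(-46,-38,188),(-6,19,190)])/1e3)))
E
```

```text
t 8.2 tcp hook mm [-25.6  -3.7 308.1] F hook [-0.4 -0.3 -0.8] M [0.02 0.01 0.04] yaw -0.2652 zax [ 0.003 -0.001 -1.   ] w 0.0598
[[224.01016744 233.29695877]
 [238.05924847 233.22177082]
 [249.60859291 233.16591532]
 [285.37591316 251.59879531]
 [288.92391008 179.37266948]
 [291.56698037 280.72761152]
 [346.96117111 206.76440403]]
```

View pics/w5.png

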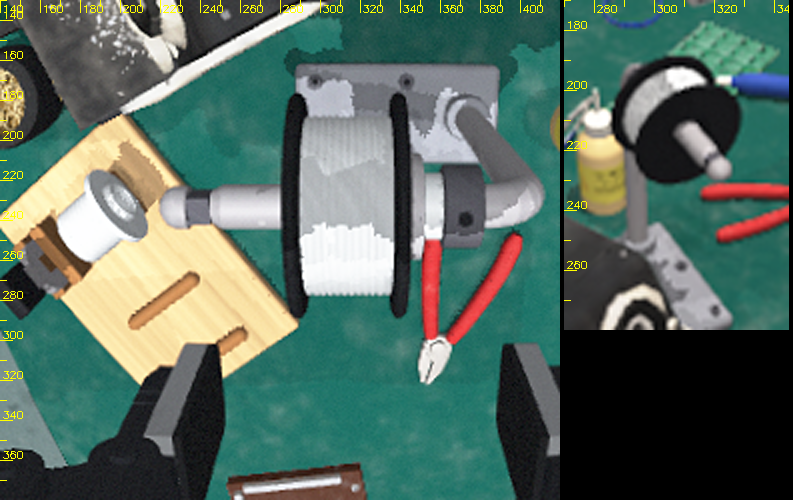

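Reel sits home on the bar against the disc (flanges at cols 285–340); nose tip seen at col 220, predicted 224, so I shift the hook estimate 2.2 mm toward -x. Collar next.

```bash
sed -i 's/^H=.*/H=(.6329,-.2937,-.264)/' hk.py
python3 - <<'E'
from h import *
f,o=pickle.load(open('w5.pkl','rb')); T=(.4486,-.3487,.3791)
print('seen flange',atz(f,(199,233),.055),'pred pix',proj(f,frame(T,np.array([(40,46,55),(6,46,55),(44,46,55)])/1e3)))
print('hub',frame(T,np.array([21,46,55])/1e3))
E
python3 plan.py 0.4512 -0.298 0.20 -1.192
```

```text
seen flange [ 0.46924507 -0.29269545  0.055     ] pred pix [[198.14637388 231.86287733]
 [178.18371512 248.85461924]
 [200.60010628 229.79981064]]
hub [[ 0.45108507 -0.29819431  0.055     ]]
t 8.3 p [ 0.6081 -0.2908  0.3057] ydir -0.2651 tilt [-0.001  0.    -1.   ] F [ 0.5 -0.7 -0.5] w 0.0601 j [ 0.55  0.45 -0.28  1.46  0.13  1.25 -0.01]
shift [-0.3202 -0.996   0.706 ] turn [-4.00e-04  2.00e-04  2.95e-01] alt [-0.    -0.001 -0.705]
```

send_rows(deltas=[[0.85,-0.1,-0.25,0.0,0,0,0.04],[0.85,-0.16,-0.5,0.0,0,0,0.08],[0.85,-0.24,-0.75,0.0,0,0,0.12],[0.85,-0.32,-0.994,0.2,0,0,0.16],[0.85,-0.32,-0.994,0.4,0,0,0.2],[0.85,-0.32,-0.994,0.7,0,0,0.24],[0.85,-0.32,-0.994,0.7,0,0,0.28],[0.85,-0.32,-0.994,0.7,0,0,0.295],[0.85,-0.32,-0.994,0.7,0,0,0.295],[0.85,-0.32,-0.994,0.7,0,0,0.295],[0.85,-0.32,-0.994,0.7,0,0,0.295]])

```text
clock: 9.22
tcp_pos: [0.4521, -0.2982, 0.2017]
orientation: [-3.085, -0.595, 0.0]
contact_force: [0.5, -1.0, -0.1]
grip_width: 0.0728
```

```bash
python3 plan.py 0.4512 -0.2982 0.049 -1.192
```

```text
t 9.2167 p [ 0.4521 -0.2982  0.2017] ydir -1.1899 tilt [-0.  0. -1.] F [ 0.5 -1.  -0.1] w 0.0728 j [ 0.57  0.31 -0.12  1.91  0.05  0.92 -0.77]
shift [-0.0059 -0.0021  1.0179] turn [-0.      0.      0.0007] alt [-0.    -0.    -0.999]
```

send_rows(deltas=[[0.85,-0.006,-0.002,0.25,0,0,0],[0.85,-0.006,-0.002,0.5,0,0,0],[0.85,-0.006,-0.002,0.75,0,0,0],[0.85,-0.006,-0.002,0.9,0,0,0],[0.85,-0.006,-0.002,1.0,0,0,0],[0.85,-0.006,-0.002,1.0,0,0,0],[0.85,-0.006,-0.002,1.0,0,0,0],[0.85,-0.006,-0.002,1.0,0,0,0]])

```text
clock: 9.88
tcp_pos: [0.452, -0.2988, 0.053]
orientation: [3.084, 0.592, 0.003]
contact_force: [-0.2, -0.3, 0.7]
grip_width: 0.0723
```

```bash
python3 plan.py 0.4512 -0.2982 0.051 -1.192
```

```text
t 9.8833 p [ 0.452  -0.2988  0.053 ] ydir -1.1916 tilt [ 0.002 -0.001 -1.   ] F [-0.2 -0.3  0.7] w 0.0723 j [ 0.55  0.52 -0.11  2.01  0.09  0.61 -0.81]
shift [-0.0038 -0.0058  0.0134] turn [ 0.0005 -0.0004  0.0001] alt [ 0.001  0.001 -1.   ]
```

send_rows(deltas=[[0.2,-0.004,-0.006,0.013,0,0,0],[0.2,-0.004,-0.006,0.013,0,0,0],[0.2,-0.004,-0.006,0.013,0,0,0],[0.2,-0.004,-0.006,0.013,0,0,0],[0.2,-0.004,-0.006,0.013,0,0,0],[0.2,-0.004,-0.006,0.013,0,0,0],[0.2,-0.004,-0.006,0.013,0,0,0]], squeeze=50)

```text
clock: 10.47
tcp_pos: [0.4507, -0.298, 0.0511]
orientation: [3.084, 0.591, 0.002]
contact_force: [-2.1, 0.2, 7.4]
grip_width: 0.0344
```

```bash
python3 plan.py 0.4512 -0.2982 0.051 -1.192
```

```text
t 10.4667 p [ 0.4507 -0.298   0.0511] ydir -1.192 tilt [ 0.001 -0.001 -1.   ] F [-2.1  0.2  7.4] w 0.0344 j [ 0.55  0.52 -0.11  2.02  0.09  0.61 -0.81]
shift [0.0027 0.0027 0.0004] turn [ 0.0004 -0.0003  0.    ] alt [ 0.     0.001 -1.   ]
```

send_rows(deltas=[[0.2,0,0,-0.1,0,0,0],[0.2,0,0,-0.35,0,0,0],[0.2,0,0,-0.6,0,0,0],[0.2,0,0,-0.85,0,0,0],[0.2,0,0,-0.95,0,0,0],[0.2,0,0,-0.95,0,0,0],[0.2,0,0,-0.95,0,0,0]])

```text
clock: 11.05
tcp_pos: [0.4505, -0.2979, 0.1933]
orientation: [3.084, 0.591, 0.003]
contact_force: [-0.2, -0.0, -1.4]
grip_width: 0.0344
```

```bash
python3 plan.py 0.4987 -0.2574 0.187 -1.835
```

```text
t 11.05 p [ 0.4505 -0.2979  0.1933] ydir -1.192 tilt [ 0.002 -0.001 -1.   ] F [-0.2 -0.  -1.4] w 0.0344 j [ 0.57  0.32 -0.13  1.92  0.05  0.9  -0.77]
shift [ 0.3984 -0.1318  0.0422] turn [ 0.0004 -0.0006  0.2047] alt [ 0.001  0.001 -0.795]
```

send_rows(deltas=[[0.2,0,0,0.04,0,0,0.04],[0.2,0.05,-0.02,0.04,0,0,0.08],[0.2,0.15,-0.05,0.04,0,0,0.12],[0.2,0.25,-0.1,0.04,0,0,0.16],[0.2,0.398,-0.132,0.04,0,0,0.2047],[0.2,0.398,-0.132,0.04,0,0,0.2047],[0.2,0.398,-0.132,0.04,0,0,0.2047],[0.2,0.398,-0.132,0.04,0,0,0.2047],[0.2,0.398,-0.132,0.04,0,0,0.2047]])

```text
clock: 11.8
tcp_pos: [0.497, -0.2578, 0.1853]
orientation: [3.114, -0.414, -0.004]
contact_force: [0.1, -0.8, -1.1]
grip_width: 0.0346
```

```bash
python3 hk.py; python3 plan.py 0.4987 -0.2574 0.187 -1.835;  python3 - <<'E'
from h import *
from bench import r
f=r.grab_frame('wrist'); f['fish']=True; pickle.dump((f,r.get_obs()),open('w6.pkl','wb'))
g=r.grab_frame('scene')
cv2.imwrite('pics/w6.png',mont(crop(f['pixels'],190,100,260,280,2),crop(g['pixels'],285,175,85,110,3)))
H=(.6329,-.2937,-.264)
print(proj(f,frame(H,np.array([(-94,0,190),(-83.5,0,190),(-75,0,190),(-50,0,190),(-116,12.5,190),(-116,-12.5,190),(-120,24,190),(-120,-24,190)])/1e3)))
E
```

```text
t 11.8 tcp hook mm [-140.6   -0.8  185.3] F hook [ 0.3 -0.8 -1.1] M [ 0.03 -0.01  0.02] yaw -1.8348 zax [-0.002  0.    -1.   ] w 0.0346
t 11.8 p [ 0.497  -0.2578  0.1853] ydir -1.8348 tilt [-0.002  0.    -1.   ] F [ 0.1 -0.8 -1.1] w 0.0346 j [ 0.38  0.35 -0.02  1.89  0.01  0.9  -1.48]
shift [ 0.0104 -0.0054 -0.0112] turn [0.0001 0.0007 0.0001] alt [-0.001  0.    -1.   ]
[[317.16093449 222.71565265]
 [317.10903716 193.86199316]
 [317.07420587 169.80331541]
 [317.01647229  97.32341691]
 [284.23749237 278.84450616]
 [350.39137825 278.89332848]
 [255.01276201 287.9915517 ]
 [379.77263135 288.09636906]]
```

View pics/w6.png

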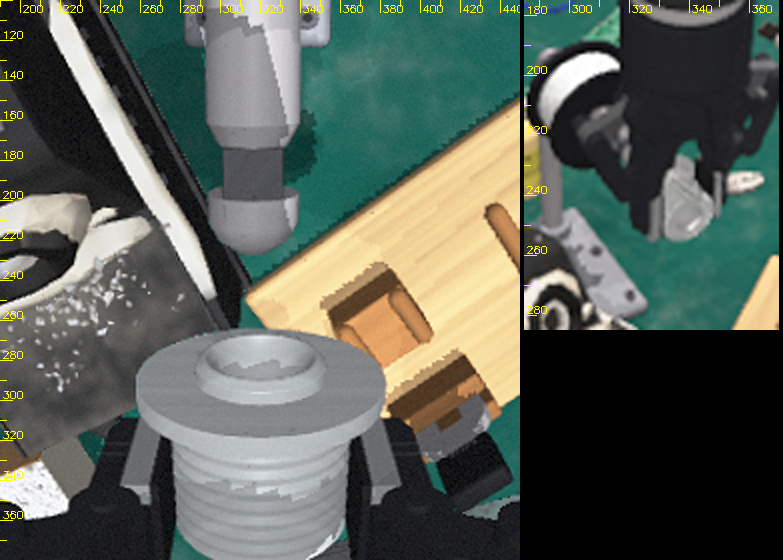

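Bar axis at col 316.5, collar flange and spigot centred at col 320.5 (about 1.3 mm off to -y); collar is level by its ellipse ratio. Checking its height numerically.

Run:
```python
from h import *
from scipy.optimize import least_squares
f,o=pickle.load(open('w6.pkl','rb')); H=(.6329,-.2937,-.264); a=np.linspace(0,2*np.pi,181)
def rows(x,y,z,rr,dx): 
    q=proj(f,frame(H,np.column_stack([x+dx+0*a,y+rr*np.cos(a),z+rr*np.sin(a)])/1e3)); return np.r_[q.min(0),q.max(0)]
fun=lambda p:np.r_[rows(*p,24,0)-[258,267,383,320],(rows(*p,12.5,4)-[288,269,353,300])]
s=least_squares(fun,[-120,-1,189],loss='soft_l1');print(s.x,np.round(fun(s.x),1))
print(np.round(rows(-121,-1.2,189.2,24,0)),np.round(rows(-121,-1.2,189.2,12.5,4)))
# bar: tip and shaft width
for z in (188,190,192,194):
    q=lambda x,y,zz:proj(f,frame(H,np.array([[x,y,zz]])/1e3))[0]
    print(z,'shaft w@-65',q(-65,-8,z)[0]-q(-65,8,z)[0],'neck top rows',q(-75,0,z+6)[1],q(-83.5,0,z+8)[1],'tip',q(-94,0,z)[1])
```

```text
[-121.86450902   -1.21484422  188.38077793] [ 0.4  0.1 -0.4  3.2 -0.2 -0.1  0.2 -3.4]
[258. 266. 383. 322.] [288. 268. 353. 295.]
188 shaft w@-65 46.31077896109076 neck top rows 171.40987628784757 197.42606093505674 tip 221.2019878690953
190 shaft w@-65 47.0285299343696 neck top rows 172.2520165563918 198.6900875175219 tip 222.7156526485699
192 shaft w@-65 47.76882055081893 neck top rows 173.12174982415985 199.9951547744801 tip 224.27384699745664
194 shaft w@-65 48.53272653695933 neck top rows 174.02044477419864 201.34326060507183 tip 225.87850791213282
```

send_rows(deltas=[[0.2,0.05,-0.009,-0.007,0,0,0],[0.2,0.1,-0.009,-0.007,0,0,0],[0.2,0.14,-0.009,-0.007,0,0,0],[0.2,0.17,-0.009,-0.007,0,0,0],[0.2,0.2,-0.009,-0.007,0,0,0],[0.2,0.22,-0.009,-0.007,0,0,0],[0.2,0.24,-0.009,-0.007,0,0,0],[0.2,0.24,-0.009,-0.007,0,0,0],[0.2,0.24,-0.009,-0.007,0,0,0]])

```text
clock: 12.65
tcp_pos: [0.5335, -0.2654, 0.1873]
orientation: [3.114, -0.414, -0.0]
contact_force: [-0.1, -0.7, -0.7]
grip_width: 0.0348
```

```bash
python3 hk.py
```

```text
t 12.65 tcp hook mm [-103.3    1.4  187.3] F hook [ 0.1 -0.7 -0.7] M [-0.08  0.04 -0.01] yaw -1.8351 zax [-0. -0. -1.] w 0.0348
```

send_rows(deltas=[[0.2,0.0,0.005,0.004,0,0,0],[0.2,0.02,0.005,0.004,0,0,0],[0.2,0.04,0.005,0.004,0,0,0],[0.2,0.06,0.005,0.004,0,0,0],[0.2,0.08,0.005,0.004,0,0,0],[0.2,0.1,0.005,0.004,0,0,0],[0.2,0.1,0.005,0.004,0,0,0]])

```text
clock: 13.23
tcp_pos: [0.5485, -0.27, 0.1868]
orientation: [3.114, -0.413, 0.001]
contact_force: [-0.4, 0.3, -2.2]
grip_width: 0.0346
```

```bash
python3 hk.py
```

```text
t 13.23 tcp hook mm [-87.6   0.9 186.8] F hook [-0.5  0.2 -2.2] M [ 0.03  0.05 -0.03] yaw -1.8348 zax [ 0.001 -0.    -1.   ] w 0.0346
```

send_rows(deltas=[[0.2,0.03,0.0,0.0,0,0,0],[0.2,0.06,0,0,0,0,0],[0.2,0.09,0,0,0,0,0],[0.2,0.11,0,0,0,0,0],[0.2,0.125,0,0,0,0,0],[0.2,0.125,0,0,0,0,0],[0.2,0.125,0,0,0,0,0]])

```text
clock: 13.82
tcp_pos: [0.5659, -0.2748, 0.1867]
orientation: [-3.114, 0.414, 0.0]
contact_force: [0.5, 0.1, -1.0]
grip_width: 0.0344
```

```bash
python3 hk.py
```

```text
t 13.82 tcp hook mm [-69.6   0.8 186.7] F hook [ 0.4  0.2 -1. ] M [ 0.02  0.06 -0.01] yaw -1.835 zax [-0.  0. -1.] w 0.0344
```

send_rows(deltas=[[0.2,0.01,0.0,0.0,0,0,0],[0.2,0.02,0,0,0,0,0],[0.2,0.03,0,0,0,0,0],[0.2,0.03,0,0,0,0,0],[0.2,0.03,0,0,0,0,0]])

```text
clock: 14.23
tcp_pos: [0.568, -0.2755, 0.1863]
orientation: [-3.113, 0.414, 0.008]
contact_force: [-6.9, 2.1, 3.0]
grip_width: 0.0345
```

```bash
python3 hk.py
```

```text
t 14.23 tcp hook mm [-67.4   0.6 186.3] F hook [-7.2  0.2  3. ] M [0.46 1.36 0.01] yaw -1.8354 zax [-0.005  0.002 -1.   ] w 0.0345
```

send_rows(deltas=[[0.2,-0.025,0.0,0.0,0,0,0],[0.2,-0.025,0,0.009,0,0,0],[0.2,-0.025,0,0.009,0,0,0],[0.2,-0.015,0,0.009,0,0,0],[0.2,-0.005,0,0.009,0,0,0],[0.2,0.0,0,0.009,0,0,0],[0.2,0.0,0,0.009,0,0,0],[0.2,0.0,0,0.009,0,0,0]])

```text
clock: 14.9
tcp_pos: [0.568, -0.2755, 0.1855]
orientation: [-3.113, 0.414, 0.008]
contact_force: [-9.6, 3.7, 7.5]
grip_width: 0.0352
```

```bash
python3 hk.py
```

```text
t 14.9 tcp hook mm [-67.4   0.6 185.5] F hook [-10.3   1.1   7.5] M [ 0.67  1.98 -0.  ] yaw -1.8354 zax [-0.005  0.002 -1.   ] w 0.0352
```

send_rows(deltas=[[0.2,0.0,0.0,-0.005,0,0,0],[0.2,0.01,0,-0.005,0,0,0],[0.2,0.02,0,-0.005,0,0,0],[0.2,0.03,0,-0.005,0,0,0],[0.2,0.03,0,-0.005,0,0,0],[0.2,0.03,0,-0.005,0,0,0]])

```text
clock: 15.4
tcp_pos: [0.5704, -0.2762, 0.1855]
orientation: [-3.112, 0.415, 0.015]
contact_force: [-15.1, 4.7, 8.6]
grip_width: 0.0348
```

```bash
python3 hk.py
```

```text
t 15.4 tcp hook mm [-64.9   0.6 185.5] F hook [-15.8   0.6   8.6] M [1.   2.96 0.09] yaw -1.8356 zax [-0.009  0.003 -1.   ] w 0.0348
```

send_rows(deltas=[[0.2,0.007,0.0,-0.004,0,0,0],[0.2,0.014,0,-0.004,0,0,0],[0.2,0.014,0,-0.004,0,0,0],[0.2,0.014,0,-0.004,0,0,0]])

```text
clock: 15.73
tcp_pos: [0.5715, -0.2765, 0.1855]
orientation: [-3.112, 0.415, 0.019]
contact_force: [-17.0, 5.1, 7.9]
grip_width: 0.0345
```

```bash
python3 hk.py
```

```text
t 15.73 tcp hook mm [-63.8   0.6 185.5] F hook [-17.8   0.5   7.9] M [1.11 3.33 0.04] yaw -1.8357 zax [-0.012  0.004 -1.   ] w 0.0345
```

send_rows(deltas=[[0.2,-0.02,0.0,0,0,0,0],[0.2,-0.035,0,0,0,0,0],[0.2,-0.035,0,0,0,0,0],[0.65,-0.035,0,0,0,0,0],[0.65,-0.035,0,0,0,0,0],[0.65,-0.035,0,0,0,0,0],[0.65,-0.035,0,0,0,0,0],[0.65,-0.035,0,-0.2,0,0,0],[0.65,-0.035,0,-0.45,0,0,0],[0.65,-0.2,0,-0.7,0,0,0],[0.65,-0.4,0,-0.8,0,0,0],[0.65,-0.4,0,-0.8,0,0,0],[0.65,-0.4,0,-0.8,0,0,0]])

```text
clock: 16.82
tcp_pos: [0.5187, -0.2625, 0.3088]
orientation: [3.113, -0.415, 0.006]
contact_force: [0.5, 0.3, -1.0]
grip_width: 0.0552
```

```bash
python3 hk.py
python3 - <<'E'
from h import *
from bench import r
f=r.grab_frame('wrist'); f['fish']=True; pickle.dump((f,r.get_obs()),open('w7.pkl','wb'))
g=r.grab_frame('scene'); pickle.dump(g,open('g7.pkl','wb'))
H=(.6329,-.2937,-.264)
pr=lambda x,y,z:np.round(proj(f,frame(H,np.array([[x,y,z]])/1e3))[0],1)
for n,p in dict(tip=(-94,0,190),noseback=(-83.5,0,198),neckend=(-75,0,196),hubfront=(-80,0,207),flange0=(-46,0,213),flange1=(-50,0,213),reelface=(-46,0,228),reelback=(-6,0,228)).items(): print(n,pr(*p))
cv2.imwrite('pics/w7.png',mont(crop(f['pixels'],230,60,180,280,2),crop(g['pixels'],270,170,80,95,5)))
E
```

```text
t 16.82 tcp hook mm [-1.184e+02  3.000e-01  3.088e+02] F hook [ 0.4  0.4 -1. ] M [-0.03  0.01  0.01] yaw -1.8357 zax [ 0.004 -0.002 -1.   ] w 0.0552
tip [320.1 205.7]
noseback [320.1 193. ]
neckend [320. 180.]
hubfront [320.1 190.3]
flange0 [320.  137.7]
flange1 [320.  144.1]
reelface [320.  138.8]
reelback [320.   69.5]
```

View pics/w7.png

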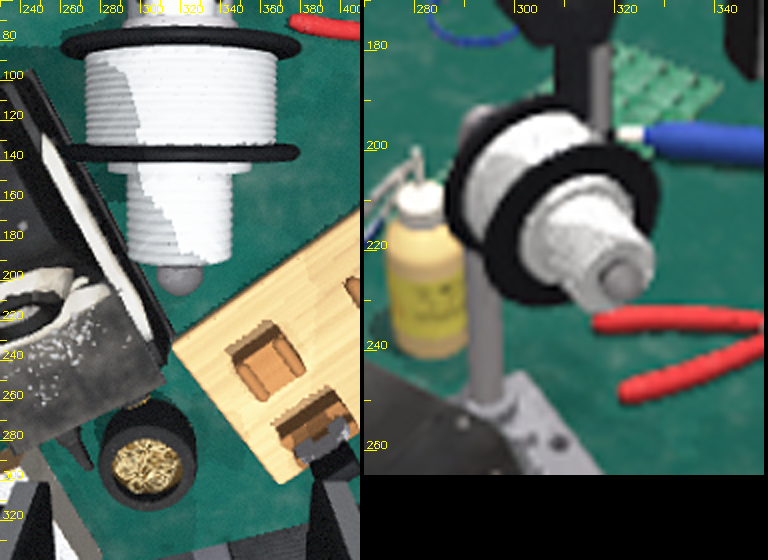

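Last view: reel flanges at rows 74–140, collar flange directly against the reel face (rows 140–147), hub front at row 192.5 (52 px past the reel face; 51.5 predicted nested, 58 if not). Nested. Keeper next.

```bash
sed -i 's/^H=.*/H=(.6320,-.2935,-.264)/' hk.py
python3 - <<'E'
from h import *
print(frame((.4486,-.3487,.3791),np.array([-37.5,46,73])/1e3))
E
python3 plan.py 0.3968 -0.3198 0.2 0.379
```

```text
[[ 0.39673868 -0.31984426  0.073     ]]
t 16.9167 p [ 0.5191 -0.2619  0.3063] ydir -1.8347 tilt [-0.  0. -1.] F [-0.5  0.6 -0.7] w 0.0554 j [ 0.37  0.27 -0.01  1.71  0.    1.16 -1.48]
shift [-0.6861  0.5853  0.7083] turn [-0.      0.      0.2954] alt [-0.    -0.    -0.705]
```

send_rows(deltas=[[0.45,-0.3,0.2,0,0,0,-0.04],[0.45,-0.5,0.4,0,0,0,-0.08],[0.45,-0.686,0.585,0,0,0,-0.12],[0.45,-0.686,0.585,0.2,0,0,-0.16],[0.45,-0.686,0.585,0.4,0,0,-0.2],[0.45,-0.686,0.585,0.6,0,0,-0.24],[0.45,-0.686,0.585,0.7,0,0,-0.28],[0.45,-0.686,0.585,0.7,0,0,-0.32],[0.45,-0.686,0.585,0.7,0,0,-0.36],[0.45,-0.686,0.585,0.7,0,0,-0.4],[0.45,-0.686,0.585,0.7,0,0,-0.44],[0.45,-0.686,0.585,0.7,0,0,-0.48],[0.45,-0.686,0.585,0.7,0,0,-0.52],[0.45,-0.686,0.585,0.7,0,0,-0.56],[0.45,-0.686,0.585,0.7,0,0,-0.6],[0.45,-0.686,0.585,0.7,0,0,-0.64],[0.45,-0.686,0.585,0.7,0,0,-0.68],[0.45,-0.686,0.585,0.7,0,0,-0.7046],[0.45,-0.686,0.585,0.7,0,0,-0.7046],[0.45,-0.686,0.585,0.7,0,0,-0.7046]])

```text
clock: 18.58
tcp_pos: [0.3965, -0.3197, 0.2006]
orientation: [-1.767, -2.596, -0.001]
contact_force: [-0.7, -0.0, -0.3]
grip_width: 0.0385
```

```bash
python3 plan.py 0.3968 -0.3198 0.073 0.379
python3 - <<'E'
from h import *
from bench import r
f=r.grab_frame('wrist'); f['fish']=True; pickle.dump((f,r.get_obs()),open('w8.pkl','wb'))
T=(.4486,-.3487,.3791)
P=np.array([(-43,33,86),(-32,33,86),(-43,59,86),(-32,59,86),(-43,46,86),(-32,46,86),(-48,46,34),(-22,46,34)])/1e3
q=proj(f,frame(T,P));print(np.round(q,1).tolist())
hsv=cv2.cvtColor(f['pixels'],cv2.COLOR_RGB2HSV); r0=int(q[4:6,1].mean()); c0=int(q[4:6,0].mean())
print('row',r0,'V',hsv[r0,c0-30:c0+31:2,2].tolist(),'from',c0-30); print('col',c0,'V',hsv[r0-40:r0+41:2,c0,2].tolist(),'from',r0-40)
E
```

```text
t 18.5833 p [ 0.3965 -0.3197  0.2006] ydir 0.3756 tilt [-0.001  0.002 -1.   ] F [-0.7 -0.  -0.3] w 0.0385 j [ 0.8   0.27 -0.28  1.97  0.09  0.91  0.84]
shift [-0.0027  0.0018  0.8504] turn [-0.0001 -0.0006 -0.0011] alt [-0.001  0.     0.999]
[[312.0, 257.0], [327.5, 257.0], [311.7, 221.8], [327.6, 221.8], [311.8, 239.7], [327.5, 239.7], [307.1, 220.2], [338.3, 220.1]]
row 239 V [118, 117, 118, 112, 237, 255, 254, 254, 254, 255, 192, 206, 24, 39, 37, 38, 37, 42, 46, 32, 178, 200, 222, 225, 231, 198, 255, 254, 254, 254, 254] from 289
col 319 V [107, 108, 110, 107, 105, 105, 106, 55, 22, 24, 27, 26, 30, 37, 40, 35, 42, 40, 35, 39, 38, 45, 40, 45, 42, 39, 61, 55, 53, 255, 251, 251, 251, 251, 251, 251, 251, 251, 250, 250, 250] from 199
```

send_rows(deltas=[[0.45,-0.003,0.004,0.25,0,0,-0.001],[0.45,-0.003,0.004,0.5,0,0,-0.001],[0.45,-0.003,0.004,0.7,0,0,-0.001],[0.45,-0.003,0.004,0.84,0,0,-0.001],[0.45,-0.003,0.004,0.84,0,0,-0.001],[0.45,-0.003,0.004,0.84,0,0,-0.001],[0,-0.003,0.004,0.84,0,0,-0.001],[0,-0.003,0.004,0.84,0,0,-0.001],[0,-0.003,0.004,0.84,0,0,-0.001],[0,-0.003,0.004,0.84,0,0,-0.001],[0,-0.003,0.004,0.84,0,0,-0.001],[0,-0.003,0.004,0.84,0,0,-0.001]], squeeze=80)

```text
clock: 19.63
tcp_pos: [0.3983, -0.3208, 0.0776]
orientation: [1.758, 2.599, -0.0]
contact_force: [-1.3, 0.1, 7.5]
grip_width: 0.0092
```

```bash
python3 plan.py 0.3968 -0.3198 0.2 0.379
```

```text
t 19.6333 p [ 0.3983 -0.3208  0.0776] ydir 0.3813 tilt [ 0.003 -0.002 -1.   ] F [-1.3  0.1  7.5] w 0.0092 j [ 0.76  0.45 -0.25  2.06  0.18  0.64  0.77]
shift [ 0.0079 -0.0054 -0.8162] turn [0.0006 0.0009 0.0007] alt [-0.001  0.001 -0.999]
```

send_rows(deltas=[[0,0,0,-0.1,0,0,0],[0,0,0,-0.35,0,0,0],[0,0,0,-0.6,0,0,0],[0,0,0,-0.85,0,0,0],[0,0,0,-1,0,0,0],[0,0,0,-1,0,0,0],[0,0,0,-1,0,0,0]], squeeze=100)

```text
clock: 20.22
tcp_pos: [0.3978, -0.3207, 0.2279]
orientation: [1.758, 2.598, -0.001]
contact_force: [-0.2, 0.6, -0.5]
grip_width: 0.0086
```

```bash
python3 - <<'E'
from h import *
print(frame((.6320,-.2935,-.264),np.array([-120,-1.5,265])/1e3))
E
python3 plan.py 0.5157 -0.2635 0.265 -0.264
```

```text
[[ 0.51576611 -0.26363475  0.265     ]]
t 20.2167 p [ 0.3978 -0.3207  0.2279] ydir 0.3812 tilt [ 0.003 -0.003 -1.   ] F [-0.2  0.6 -0.5] w 0.0086 j [ 0.81  0.24 -0.29  1.95  0.08  0.96  0.86]
shift [ 0.0605  0.8718 -0.246 ] turn [0.001  0.001  0.2054] alt [-0.001  0.001 -0.795]
```

send_rows(deltas=[[0,0,0,-0.24,0,0,0.04],[0,0.02,0.2,-0.24,0,0,0.08],[0,0.04,0.4,-0.24,0,0,0.12],[0,0.06,0.6,-0.24,0,0,0.16],[0,0.06,0.75,-0.24,0.001,0.001,0.2054],[0,0.06,0.87,-0.24,0.001,0.001,0.2054],[0,0.06,0.87,-0.24,0.001,0.001,0.2054],[0,0.06,0.87,-0.24,0.001,0.001,0.2054],[0,0.06,0.87,-0.24,0.001,0.001,0.2054]])

```text
clock: 20.97
tcp_pos: [0.5136, -0.2634, 0.2605]
orientation: [-2.489, -1.906, 0.004]
contact_force: [0.0, -0.4, -1.3]
grip_width: 0.0088
```

```bash
python3 hk.py; python3 plan.py 0.5157 -0.2635 0.2525 -0.264
python3 - <<'E'
from h import *
from bench import r
f=r.grab_frame('wrist'); o=r.get_obs(); f['fish']=True; pickle.dump((f,o),open('w9.pkl','wb'))
H=(.6320,-.2935,-.264); hsv=cv2.cvtColor(f['pixels'],cv2.COLOR_RGB2HSV)
pr=lambda P:proj(f,frame(H,np.array(P)/1e3))
print('hub front top/axis/tip/reel',np.round(pr([(-80,0,207),(-80,18,189),(-80,-18,189),(-94,0,190),(-46,38,188)]),1).tolist())
R=Ro.from_rotvec(o['orientation']).as_matrix()
k=lambda x,y,z:np.round(proj(f,(R@np.array([y+1.5,x+2.5,41.6-z])/1e3+o['tcp_pos'])[None])[0],1).tolist()
print('keeper plate top corners',k(-3,17.5,18),k(3,17.5,18),k(-3,-17.5,18),k(3,-17.5,18),'legs',k(-3,17.5,-16),k(3,17.5,-16),'handle',k(-8,13,22),k(3,13,22),k(3,13,50))
np.save('w9.npy',hsv)
c=int(pr([(-88,0,190)])[0,0]);print('nose col',c,hsv[150:330:3,c,1].tolist())
E
```

```text
t 20.97 tcp hook mm [-122.1   -1.8  260.5] F hook [ 0.1 -0.4 -1.3] M [-0.01  0.03 -0.04] yaw -0.2635 zax [-0.006  0.003 -1.   ] w 0.0088
t 20.9667 p [ 0.5136 -0.2634  0.2605] ydir -0.2635 tilt [-0.006  0.003 -1.   ] F [ 0.  -0.4 -1.3] w 0.0088 j [ 0.57  0.32 -0.25  1.76  0.09  1.09  0.02]
shift [0.0027 0.014  0.0534] turn [-0.0021 -0.0006  0.0001] alt [ 0.001 -0.003 -1.   ]
hub front top/axis/tip/reel [[396.1, 271.6], [392.5, 230.8], [388.5, 287.0], [367.6, 260.4], [450.2, 198.1]]
keeper plate top corners [317.8, 264.0] [331.0, 264.1] [317.8, 329.8] [330.1, 329.8] legs [318.1, 240.2] [329.3, 240.2] handle [306.5, 276.7] [331.2, 276.7] [333.2, 306.9]
nose col 377 [17, 9, 9, 21, 209, 188, 158, 189, 165, 181, 182, 182, 179, 181, 182, 198, 184, 148, 170, 193, 184, 164, 180, 159, 153, 145, 142, 133, 126, 119, 119, 122, 134, 2, 8, 5, 7, 8, 7, 3, 6, 55, 170, 176, 157, 168, 163, 180, 175, 175, 170, 189, 180, 173, 178, 189, 188, 191, 175, 185]
```

Run:
```python
import numpy as np
h=np.load('w9.npy')
for c in (321,324,327): print(c,[(r,int(h[r,c,1]),int(h[r,c,2])) for r in range(226,300,2)])
print('row 250',[(c,int(h[250,c,1]),int(h[250,c,2])) for c in range(304,346,2)])
print('row 295',[(c,int(h[295,c,1]),int(h[295,c,2])) for c in range(296,346,2)])
```

```text
321 [(226, 188, 114), (228, 195, 110), (230, 201, 108), (232, 186, 104), (234, 175, 111), (236, 186, 107), (238, 181, 104), (240, 177, 105), (242, 201, 57), (244, 16, 94), (246, 11, 89), (248, 15, 99), (250, 5, 93), (252, 11, 97), (254, 11, 112), (256, 6, 118), (258, 9, 119), (260, 9, 115), (262, 6, 124), (264, 6, 131), (266, 14, 128), (268, 12, 133), (270, 8, 132), (272, 12, 132), (274, 10, 132), (276, 9, 119), (278, 9, 56), (280, 136, 15), (282, 32, 24), (284, 73, 21), (286, 191, 20), (288, 106, 24), (290, 142, 9), (292, 117, 24), (294, 0, 14), (296, 41, 25), (298, 40, 19)]
324 [(226, 194, 112), (228, 188, 114), (230, 187, 113), (232, 182, 112), (234, 192, 105), (236, 176, 106), (238, 190, 106), (240, 187, 101), (242, 187, 97), (244, 11, 93), (246, 6, 90), (248, 7, 104), (250, 8, 101), (252, 8, 99), (254, 7, 111), (256, 0, 123), (258, 8, 121), (260, 6, 121), (262, 6, 122), (264, 6, 129), (266, 10, 131), (268, 10, 130), (270, 9, 135), (272, 4, 130), (274, 6, 121), (276, 9, 120), (278, 9, 57), (280, 16, 31), (282, 112, 25), (284, 78, 23), (286, 41, 25), (288, 51, 25), (290, 68, 30), 
[... 690 characters left out ...]
, 243), (310, 94, 242), (312, 96, 242), (314, 87, 248), (316, 92, 246), (318, 98, 232), (320, 11, 91), (322, 3, 91), (324, 8, 101), (326, 10, 98), (328, 15, 102), (330, 30, 94), (332, 179, 100), (334, 154, 106), (336, 167, 104), (338, 173, 102), (340, 178, 103), (342, 178, 103), (344, 160, 107)]
row 295 [(296, 91, 255), (298, 122, 142), (300, 148, 126), (302, 142, 167), (304, 144, 195), (306, 49, 42), (308, 13, 19), (310, 128, 18), (312, 85, 12), (314, 140, 20), (316, 67, 23), (318, 53, 24), (320, 46, 22), (322, 156, 18), (324, 71, 18), (326, 33, 23), (328, 46, 28), (330, 55, 23), (332, 128, 8), (334, 105, 236), (336, 94, 250), (338, 96, 247), (340, 95, 246), (342, 97, 241), (344, 100, 236)]
```

send_rows(deltas=[[0,0.007,0.0,0.054,-0.002,0,0],[0,0.007,0.06,0.054,-0.002,0,0],[0,0.007,0.12,0.054,-0.002,0,0],[0,0.007,0.17,0.054,-0.002,0,0],[0,0.007,0.2,0.054,-0.002,0,0],[0,0.007,0.2,0.054,-0.002,0,0],[0,0.007,0.2,0.054,-0.002,0,0]])

```text
clock: 21.6
tcp_pos: [0.5445, -0.2699, 0.2535]
orientation: [2.493, 1.91, 0.005]
contact_force: [-0.3, 0.0, -1.1]
grip_width: 0.0087
```

```bash
python3 hk.py
```

```text
t 21.6 tcp hook mm [-9.070e+01 -1.000e-01  2.535e+02] F hook [-0.3 -0.1 -1.1] M [ 0.    0.02 -0.02] yaw -0.2634 zax [ 0.003  0.001 -1.   ] w 0.0087
```

send_rows(deltas=[[0,-0.003,0.01,0.009,0,0,0],[0,-0.003,0.02,0.009,0,0,0],[0,-0.003,0.03,0.009,0,0,0],[0,-0.003,0.03,0.009,0,0,0],[0,-0.003,0.03,0.009,0,0,0]])

```text
clock: 22.02
tcp_pos: [0.5483, -0.2715, 0.2523]
orientation: [2.494, 1.91, 0.005]
contact_force: [0.2, -0.4, -1.0]
grip_width: 0.0086
```

```bash
python3 hk.py
```

```text
t 22.02 tcp hook mm [-86.5  -0.6 252.3] F hook [ 0.3 -0.3 -1. ] M [-0.02 -0.04  0.04] yaw -0.2636 zax [ 0.003  0.001 -1.   ] w 0.0086
```

send_rows(deltas=[[0,0,0.01,0,0,0,0],[0,0,0.02,0,0,0,0],[0,0,0.025,0,0,0,0],[0,0,0.025,0,0,0,0],[0,0,0.025,0,0,0,0]])

```text
clock: 22.43
tcp_pos: [0.5501, -0.2721, 0.2518]
orientation: [-2.492, -1.908, -0.0]
contact_force: [-6.0, 1.4, 2.0]
grip_width: 0.0089
```

```bash
python3 hk.py
```

```text
t 22.43 tcp hook mm [-84.6  -0.7 251.8] F hook [-6.1 -0.2  2. ] M [ 0.49  1.62 -0.  ] yaw -0.2639 zax [-0.002  0.002 -1.   ] w 0.0089
```

send_rows(deltas=[[0,0,0.01,0,0,0,0],[0,0,0.02,0,0,0,0],[0,0,0.03,0,0,0,0],[0,0,0.04,0,0,0,0],[0,0,0.04,0,0,0,0],[0,0,0.04,0,0,0,0]])

```text
clock: 22.93
tcp_pos: [0.5532, -0.2731, 0.2512]
orientation: [-2.488, -1.905, 0.006]
contact_force: [-13.6, 3.6, 7.0]
grip_width: 0.0085
```

```bash
python3 hk.py
```

```text
t 22.93 tcp hook mm [-81.4  -0.9 251.2] F hook [-14.1  -0.1   7. ] M [1.11 3.62 0.02] yaw -0.2642 zax [-0.008  0.004 -1.   ] w 0.0085
```

send_rows(deltas=[[0,0,0.01,0,0,0,0],[0,0,0.015,0,0,0,0],[0,0,0.015,0,0,0,0],[0,0,0.015,0,0,0,0]])

```text
clock: 23.27
tcp_pos: [0.5544, -0.2735, 0.2511]
orientation: [-2.487, -1.903, 0.008]
contact_force: [-16.1, 5.5, 8.6]
grip_width: 0.0089
```

```bash
python3 hk.py
```

```text
t 23.27 tcp hook mm [-80.1  -0.9 251.1] F hook [-17.    1.1   8.6] M [ 1.36  4.39 -0.  ] yaw -0.2644 zax [-0.01   0.005 -1.   ] w 0.0089
```

send_rows(deltas=[[0,0,0,0.02,0,0,0],[0,0,0,0.04,0,0,0],[0,0,0,0.06,0,0,0],[0,0,0,0.06,0,0,0]])

```text
clock: 23.6
tcp_pos: [0.554, -0.2736, 0.2412]
orientation: [-2.487, -1.903, 0.009]
contact_force: [-15.4, 4.4, 5.0]
grip_width: 0.0086
```

```bash
python3 hk.py
```

```text
t 23.6 tcp hook mm [-80.5  -1.1 241.2] F hook [-16.    0.2   5. ] M [1.05 3.89 0.03] yaw -0.2645 zax [-0.011  0.005 -1.   ] w 0.0086
```

send_rows(deltas=[[0,0,0,0.02,0,0,0],[0,0,0,0.04,0,0,0],[0,0,0,0.055,0,0,0],[0,0,0,0.055,0,0,0],[0,0,0,0.055,0,0,0]])

```text
clock: 24.02
tcp_pos: [0.554, -0.2737, 0.2331]
orientation: [-2.487, -1.903, 0.009]
contact_force: [-16.3, 4.1, 4.9]
grip_width: 0.0087
```

```bash
python3 hk.py
```

```text
t 24.02 tcp hook mm [-80.4  -1.2 233.1] F hook [-16.8  -0.3   4.9] M [1.11 3.9  0.04] yaw -0.2646 zax [-0.011  0.005 -1.   ] w 0.0087
```

send_rows(deltas=[[0,0,0,0.01,0,0,0],[0,0,0,0.02,0,0,0],[0,0,0,0.02,0,0,0],[0,0,0,0.02,0,0,0]])

```text
clock: 24.35
tcp_pos: [0.5541, -0.2737, 0.2317]
orientation: [-2.488, -1.903, 0.009]
contact_force: [-20.0, 4.7, 14.2]
grip_width: 0.0088
```

```bash
python3 hk.py
```

```text
t 24.35 tcp hook mm [-80.4  -1.2 231.7] F hook [-20.5  -0.7  14.2] M [1.41 4.81 0.01] yaw -0.2647 zax [-0.01   0.004 -1.   ] w 0.0088
```

send_rows(deltas=[[0,0,-0.015,-0.008,0,0,0],[0,0,-0.03,-0.008,0,0,0],[0,0,-0.045,-0.01,0,0,0],[0,0,-0.045,-0.01,0,0,0],[0,0,-0.045,-0.01,0,0,0]])

```text
clock: 24.77
tcp_pos: [0.5519, -0.2729, 0.2323]
orientation: [-2.493, -1.908, -0.001]
contact_force: [-5.9, 0.1, -5.9]
grip_width: 0.0088
```

```bash
python3 hk.py
```

```text
t 24.77 tcp hook mm [-82.7  -1.  232.3] F hook [-5.7 -1.4 -5.9] M [-0.01  1.21 -0.03] yaw -0.2641 zax [-0.001  0.002 -1.   ] w 0.0088
```

send_rows(deltas=[[0,0,-0.01,0.008,0,0,0],[0,0,-0.01,0.008,0,0,0],[0.3,0,-0.01,0.008,0,0,0],[0.3,0,-0.01,0.008,0,0,0],[0.3,0,-0.01,0.008,0,0,0],[0.3,0,-0.01,0.008,0,0,0],[0.3,0,-0.01,-0.1,0,0,0],[0.3,0,-0.01,-0.3,0,0,0],[0.3,0,-0.01,-0.5,0,0,0],[0.3,0,-0.01,-0.6,0,0,0],[0.3,0,-0.01,-0.6,0,0,0],[0.3,0,-0.01,-0.6,0,0,0]])

```text
clock: 25.77
tcp_pos: [0.5526, -0.2726, 0.3248]
orientation: [2.491, 1.908, 0.007]
contact_force: [0.5, 0.4, -0.2]
grip_width: 0.0259
```

```bash
python3 hk.py
python3 - <<'E'
from h import *
from bench import r
f=r.grab_frame('wrist'); o=r.get_obs(); f['fish']=True; pickle.dump((f,o),open('w10.pkl','wb'))
H=(.6320,-.2935,-.264); hsv=cv2.cvtColor(f['pixels'],cv2.COLOR_RGB2HSV)
cv2.imwrite('pics/w10.png',f['pixels'][:,:,::-1])
pr=lambda P:np.round(proj(f,frame(H,np.array(P)/1e3)),1).tolist()
print('tip,nose back',pr([(-94,0,190),(-83.5,0,190)]))
print('keeper leg edge (y17.5) x-83.5,-77.5 z 200; z174',pr([(-83.5,17.5,200),(-77.5,17.5,200),(-80.5,17.5,174)]))
print('handle top corners',pr([(-88.5,13,240),(-77.5,13,240),(-88.5,-13,240),(-77.5,-13,240)]))
print('reel front rim/back rim y=40',pr([(-43.5,38,188),(-3.5,38,188),(-43.5,0,228),(-3.5,0,228)]),'collar flange',pr([(-43.5,24,189),(-47.5,24,189)]))
q=proj(f,frame(H,np.array([(-83,0,240)])/1e3))[0].astype(int)
print('row',q[1],[(c,int(hsv[q[1],c,2])) for c in range(q[0]-24,q[0]+26,2)])
print('col',q[0],[(c,int(hsv[c,q[0],2])) for c in range(q[1]-60,q[1]+40,3)])
q=proj(f,frame(H,np.array([(-23.5,0,228)])/1e3))[0].astype(int)
print('reel row',q[1],[(c,int(hsv[q[1],c,2])) for c in range(q[0]-56,q[0]+50,2)])
E
```

```text
t 25.77 tcp hook mm [-82.1  -0.5 324.8] F hook [ 0.3  0.5 -0.2] M [-0.02 -0.04 -0.04] yaw -0.2634 zax [ 0.006  0.    -1.   ] w 0.0259
tip,nose back [[302.4, 230.7], [316.4, 230.7]]
keeper leg edge (y17.5) x-83.5,-77.5 z 200; z174 [[316.3, 211.3], [324.7, 211.3], [320.2, 203.3]]
handle top corners [[307.9, 234.1], [325.8, 234.1], [308.3, 273.1], [325.6, 273.0]]
reel front rim/back rim y=40 [[370.7, 180.6], [422.9, 181.8], [376.8, 247.4], [434.4, 247.2]] collar flange [[370.2, 199.4], [364.9, 199.3]]
row 253 [(292, 252), (294, 251), (296, 253), (298, 253), (300, 251), (302, 248), (304, 206), (306, 96), (308, 57), (310, 35), (312, 41), (314, 25), (316, 30), (318, 53), (320, 54), (322, 50), (324, 46), (326, 40), (328, 211), (330, 218), (332, 222), (334, 205), (336, 224), (338, 203), (340, 227)]
col 316 [(193, 111), (196, 110), (199, 113), (202, 126), (205, 130), (208, 128), (211, 123), (214, 118), (217, 122), (220, 109), (223, 24), (226, 21), (229, 17), (232, 14), (235, 28), (238, 32), (241, 29), (244, 37), (247, 26), (250, 26), (253, 30), (256, 55), (259, 54), (262, 49), (265, 55), (268, 60), (271, 32), (274, 249), (277, 252), (280, 249), (283, 247), (286, 247), (289, 249), (292, 250)]
reel row 247 [(350, 253), (352, 253), (354, 253), (356, 253), (358, 253), (360, 254), (362, 253), (364, 250), (366, 255), (368, 152), (370, 254), (372, 254), (374, 207), (376, 12), (378, 26), (380, 31), (382, 36), (384, 76), (386, 255), (388, 253), (390, 253), (392, 253), (394, 254), (396, 253), (398, 254), (400, 252), (402, 254), (404, 252), (406, 253), (408, 254), (410, 253), (412, 253), (414, 252), (416, 253), (418, 252), (420, 253), (422, 254), (424, 255), (426, 19), (428, 34), (430, 42), (432, 57), (434, 42), (436, 86), (438, 111), (440, 112), (442, 108), (444, 110), (446, 112), (448, 110), (450, 115), (452, 108), (454, 118)]
```

```bash
python3 -c "
from bench import r
print(r.hand_in())"
```

```text
the job is handed in; nothing more can be done
None
```

The reel, hub collar and keeper are all mounted on the hook, and I handed the job in at about 26 s on the robot's clock.

- **Reel:** it took two sideways corrections by feel, up to about 7 N at the wrist, before it slid freely. It then went home against the disc at about 8 N.
- **Collar:** it slid on freely, then the stack pressed back at up to 18 N. From the contact position alone I could not tell whether it had nested. A camera check showed the flange against the reel face: the hub front stood 52.5 px beyond it, against 51.5 px expected if nested and about 58 px if not.
- **Keeper:** I pressed the stack back at about 17 N until it was at or near its hard stop. The keeper then dropped about 20 mm and bottomed in the neck. Wrist force peaked at about 20 N along the bar and 14 N vertically.
- **Last check, after letting go:** this was measured from pixels only, because I had used all 12 picture views. The handle edges are at columns 308–327 (expected 308–326) and its end at row 273 (expected 273). The reel rims are at columns 375 and 435 (expected 377 and 434). These match the clamped positions to about 1 mm, and the gripper was clear with no contact force.

My along-the-bar estimate of the hook had to be moved about 3 mm during the work. I did not measure the bystanders again at the end.

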